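# Pack up the ultrasonic wash bench

### The job

Pack up after the wash: nest all the loose beakers upright in size order, each fully down inside the next larger one, in the big beaker fixed on the white carrier, and hang each pair of ear defenders astride the steel rail so that it hangs freely from its headband. When all that is done, log the set: take the barcode scanner, hold its window squarely over the middle of the label on the carrier's slope, about 7 cm off and with the window's long side along the label's long side, and keep it still for a good second; then stand it back upright on the middle of its black dock. Leave the other things on the bench where they are.

Things in the scene. Friction and masses are not known exactly. Their poses are not given: they have to be found in the camera images.
- beaker0: The largest beaker, fixed on the carrier: frosted plastic, outer diameter 82 mm at the rim (74 mm at the foot), 76 mm tall, wall 2.5 mm, raised inner floor 20 mm above its underside. Origin: centre of its underside, z up.
- beaker1: Loose frosted-plastic beaker, round and open, outer diameter 66 mm at the rim and upper part (58 mm at the foot), 74 mm tall, wall 2.5 mm, raised inner floor 20 mm above its underside. Origin: centre of the underside, z up along its axis. May be absent.
- beaker2: Loose frosted-plastic beaker, round and open, outer diameter 53 mm at the rim and upper part (45 mm at the foot), 72 mm tall, wall 2.5 mm, raised inner floor 20 mm above its underside. Origin: centre of the underside, z up along its axis. May be absent.
- beaker3: Loose frosted-plastic beaker, round and open, outer diameter 40 mm at the rim and upper part (32 mm at the foot), 70 mm tall, wall 2.5 mm, raised inner floor 20 mm above its underside. Origin: centre of the underside, z up along its axis. May be absent.
- beaker4: Loose frosted-plastic beaker, round and open, outer diameter 28 mm at the rim and upper part (20 mm at the foot), 68 mm tall, wall 2.5 mm, raised inner floor 20 mm above its underside. Origin: centre of the underside, z up along its axis. May be absent.
- muff1: Ear defenders standing on their two grey cups, headband arching over. x runs from cup to cup (156 mm overall, 68 mm gap), 62 mm across in y, 147 mm tall. Band 22 mm wide in y; its flat crown, 60 mm long, has its underside at z = 125 mm; on it a rubber pad to grip, 44 (x) by 30 (y) mm, z = 131 to 147 mm. Origin: midway between the undersides of the cups, z up. May be absent.
- muff2: Ear defenders standing on their two grey cups, headband arching over. x runs from cup to cup (156 mm overall, 68 mm gap), 62 mm across in y, 147 mm tall. Band 22 mm wide in y; its flat crown, 60 mm long, has its underside at z = 125 mm; on it a rubber pad to grip, 44 (x) by 30 (y) mm, z = 131 to 147 mm. Origin: midway between the undersides of the cups, z up. May be absent.
- rail_mid (a point): Middle of the drying rail's bar: a fixed horizontal steel bar 14 mm thick and 340 mm long along this point's y axis, its centre line 140 mm above the bench, on a post at each end; z up. Both pairs of ear defenders fit side by side, about 75 mm either side of the middle.
- label: Barcode label plate, paper white with black bars, sloping 25 degrees towards the robot on the front of the white carrier: 60 mm along its x (up the slope), 100 mm along its y (level). Origin: centre of its underside; z is the outward normal, and the printed face is at z = 4 mm.
- scanner: Barcode scanner standing upright on its dock, window down: grey head 40 mm (x) by 66 mm (y), 34 mm high, above it a black handle 28 mm (x) by 30 mm (y) reaching up to 124 mm; 160 g. Origin: centre of the underside, which is the window; it looks along -z. The window's long side is along y.
- dock: Scanner's dock: fixed flat black slab, 100 mm (x) by 120 mm (y), 8 mm thick, on which the scanner stands. Origin: centre of its underside, z up.
- jar: Bystander: amber jar, diameter 52 mm, 85 mm tall. Origin under its centre.
- reagent: Bystander: white bottle with blue cap, diameter 68 mm, 150 mm tall. Origin under its centre.
- tip_box: Bystander: blue pipette-tip box, 85 x 120 x 60 mm. Origin under its centre.
- timer: Bystander: flat white timer, 50 x 70 x 16 mm. Origin under its centre.
Not all that is in view belongs to the job. Leave any blue look-alike of the beaker2 alone. What is shaped like the muff2 but pink is not meant.

How it is judged:
By the outcome, as a careful person would: the job done as asked, in the order asked, and still so for the second after the job is handed in, with the robot touching nothing.
Of beaker1, beaker2, beaker3, beaker4 only 3 to 4 are there at a start; the rules pass over those that are not, and their reading is None.
Of muff1, muff2 only 1 to 2 are there at a start; the rules pass over those that are not, and their reading is None.
At some moment in a run one of beaker1, beaker2, muff1, muff2 may be knocked a few centimetres aside while the robot is not near it.
It also fails if it takes over 210 s, if anything falls off the work surface, if the arm or the gripper's body presses on something with over 40 N, if the wrist force passes 120 N, or if a joint passes its speed limit or range.

### The arm

A 6-joint arm with a two-finger parallel gripper is mounted at the origin on the work surface. World frame = base frame: x ahead of the robot, y to its left, z up, the work surface at z = 0. Lengths are in mm, angles in rad, forces in N, time in s.
With the tool pointing down it reaches from about 350 to 775 mm from the base axis. Payload 7.3 kg.
Tool frame: the origin (TCP) lies at the very end of the fingers, on their centre line; the grasp point (between the pads) lies 19 mm behind it; z points along the fingers, y is the line along which they close (so a half turn about z gives the same grasp; the last joint's range is limited). The gripper opens to 92 mm and grips with 3 to 60 N. Pads are 19 mm wide; open, the fingers measure 130 mm over their backs; the gripper's body (75 mm by 190 mm) begins 47 mm behind the grasp point.
Start: joints at [1.034, 0.342, 1.524, -0, 1.275, -0.146], TCP at [199.975, 485.443, 226.741] pointing down, gripper open.
Joint ranges: [-2.53, 2.53], [-0.77, 2.02], [0.04, 2.7], [-1, 4.14], [0.28, 2.66], [-3.11, 3.11]. Speed limits (rad/s): [2.57, 2.57, 3.14, 3.14, 3.14, 3.14].

### API

Orientations are given as [roll, pitch, yaw] about the fixed x, y, z axes, in that order (R = Rz(yaw) Ry(pitch) Rx(roll)).
In Python, from plant import get_obs, optics, ticket, finder gives the robot as it stands.
- The arm moves only by the tool send_rows, never from a script. Its arguments are lists of equal length, an entry for each row: "offset": the shift along the tool's x, y, z scaled (see below), a list of three; "delta_rot": the turn, a rotation vector about the tool's x, y, z scaled (see below), a list of three. In form: {"offset": [[dx, dy, dz], ...], "delta_rot": [[rx, ry, rz], ...]}. A call has 1 to 8 rows; each row is the pose to reach, as a shift and turn from the pose commanded when the call began, along the tool's axes at that moment, turning the shorter way round; what a row does not reach only later rows make up. The controller multiplies each number of a shift by 120 mm and each number of a turn by 360 degrees. A row lasts 1/8 s, in which the tool goes at most 62.5 mm and 10.7 degrees, less where a joint would pass 70% of its speed; a pose out of reach is approached as far as the arm can. A call with a number of a shift or a turn outside -1 to 1 is refused whole. A call with a gripper value outside its range is refused whole. "grip" is the opening, from 0 (shut) to 1 (fully open), set as the call begins (left out, the last holds). The fingers move at their own pace and stop on an object; the grip force is fixed at half the most. Time passes only in rows, so rows that repeat a pose let the fingers close. It gives the time, the measured TCP pose, the force, the opening and the grip force at its end, in the units of the state.
- get_obs(): the state, without advancing time (a new reading comes with each control period).
- optics.capture(name): name is "scene" or "top" or "wrist"; returns the picture (480x640x3 uint8, red, green, blue); there is no depth.
- optics.get_calibration(name): a dict with "fx", "fy", "cx", "cy" (pixels), "world_from_camera" (4x4, takes a point from camera to world coordinates). Camera axes: x right, y down, z forward; pixel columns grow to the right and rows downward; lengths in mm; the calibration is good to about 2 mm. A picture is of the moment at which its call begins: read the wrist's pose just before it. get_calibration takes no time and is no camera call; for the wrist camera it gives the pose at the moment of the call.
- ticket.close_job(): hands the job in; it is judged then, once.
Trained networks look in the newest picture that a camera, given by its name, has taken for a name from the list of things; names that differ only in an ending like _2 or _b are one class to them, and where a whole thing is asked for, a point or a joint stands for the part that bears it (a point fixed in the world has none). Each returns a list of dicts, best first, with "confidence" (0 to 1); they miss things now and then, are a little off and sometimes report something else, mostly with a low value. They report only what shows in the picture. A call takes as long as a camera call. They do not tell look-alikes from the thing itself.
- finder.boxes_of(target, camera): "box" ([left, top, right, bottom] in pixels, round what is visible of it).
- finder.silhouettes(target, camera): "region" (480x640 bool, what is visible of it) and "box" ([left, top, right, bottom] in pixels, round what is visible of it).
- finder.pinpoint(target, camera): "uv" ([column, row] in pixels: a listed point, or the origin of a listed thing).
The state is a dict: "time": time; "joint_positions": joint angles; "dq": joint speeds; "tau": joint torques, N m; "tool_pos": TCP position; "tcp_rot": TCP orientation; "contact_force": force on the tool from outside, world axes, zero at the start; "moment": the same for the moment, N m; "grip_width": finger opening in mm; "finger_force": force on a finger pad.
Only numpy, scipy, OpenCV 4.12 (cv2) and the standard library are available. Lean on these libraries where they do the work, as an engineer would, in place of code of your own. Each camera call takes 0.05 s, during which the arm holds its last target. There are 200 camera calls.

## Working session

There is one attempt and no reset: what is moved stays moved. The work goes in short steps, Python scripts to look and compute and a tool call to move; the robot and the scene stay as the last step left them, time stands still between calls to the robot, and variables do not carry over. Pictures are saved under pics/ and viewed, at most 16 in all, crops included, and the job is handed in when it is done.

Besides the shell and the picture viewer there is one more tool, called after "Call:" by a JSON object that holds its "name" and its "arguments". send_rows: Moves the arm, as the interface text tells. Its arguments: {"type":"object","properties":{"offset":{"type":"array"},"delta_rot":{"type":"array"},"grip":{"type":"number"}},"required":["offset","delta_rot"]}

```bash
ls; mkdir -p pics; python3 - <<'E'
from plant import get_obs, optics, finder
import cv2,numpy as np
o=get_obs(); print({k:np.round(v,3).tolist() for k,v in o.items()})
for c in("scene","top"):
    im=optics.capture(c); cv2.imwrite(f"pics/{c}0.png",im[:,:,::-1])
    k=optics.get_calibration(c); print(c,k["fx"],k["fy"],k["cx"],k["cy"],np.round(k["world_from_camera"],3).tolist())
    for t in "beaker0 beaker1 beaker2 beaker3 beaker4 muff1 rail_mid label scanner dock".split():
        print(t,[(np.round(d["uv"]).tolist(),round(d["confidence"],2)) for d in finder.pinpoint(t,c)])
print(get_obs()["time"])
E
```

```text
pics
{'time': 0.0, 'joint_positions': [1.034, 0.343, 1.525, -0.0, 1.275, -0.146], 'dq': [0.0, -0.001, 0.001, 0.001, -0.0, -0.001], 'tau': [-0.0, -43.124, -24.422, 0.072, 0.056, -0.0], 'tool_pos': [199.737, 485.063, 226.036], 'tcp_rot': [-3.14, -0.0, 2.751], 'contact_force': [-0.761, -0.178, 0.167], 'moment': [-0.007, 0.043, -0.03], 'finger_force': 0.0, 'grip_width': 91.687}
scene 522.1634780542462 522.1634780542462 319.2624275300127 240.28882154644694 [[0.565, 0.604, -0.561, 1147.447], [0.825, -0.418, 0.381, -412.21], [-0.005, -0.678, -0.735, 1039.861], [0.0, 0.0, 0.0, 1.0]]
beaker0 [([211.0, 323.0], 0.95), ([145.0, 295.0], 0.83), ([245.0, 303.0], 0.7), ([189.0, 384.0], 0.66), ([315.0, 339.0], 0.56), ([309.0, 261.0], 0.47)]
beaker1 [([211.0, 323.0], 0.95), ([145.0, 295.0], 0.83), ([245.0, 303.0], 0.7), ([189.0, 384.0], 0.66), ([315.0, 339.0], 0.56), ([309.0, 261.0], 0.47)]
beaker2 [([211.0, 323.0], 0.95), ([145.0, 295.0], 0.83), ([245.0, 303.0], 0.7), ([189.0, 384.0], 0.66), ([315.0, 339.0], 0.56), ([309.0, 261.0], 0.47)]
beaker3 [([211.0, 323.0], 0.95), ([145.0, 295.0], 0.83), ([245
[... 850 characters left out ...]
 0.61), ([385.0, 247.0], 0.48)]
beaker2 [([353.0, 186.0], 0.84), ([452.0, 205.0], 0.78), ([454.0, 304.0], 0.66), ([415.0, 247.0], 0.61), ([385.0, 247.0], 0.48)]
beaker3 [([353.0, 186.0], 0.84), ([452.0, 205.0], 0.78), ([454.0, 304.0], 0.66), ([415.0, 247.0], 0.61), ([385.0, 247.0], 0.48)]
beaker4 [([353.0, 186.0], 0.84), ([452.0, 205.0], 0.78), ([454.0, 304.0], 0.66), ([415.0, 247.0], 0.61), ([385.0, 247.0], 0.48)]
muff1 [([315.0, 259.0], 0.98), ([213.0, 338.0], 0.76), ([243.0, 271.0], 0.72), ([424.0, 168.0], 0.67), ([397.0, 144.0], 0.16)]
rail_mid [([219.0, 188.0], 0.94)]
label [([353.0, 218.0], 0.82)]
scanner [([453.0, 247.0], 0.95), ([353.0, 184.0], 0.26)]
dock [([453.0, 248.0], 0.7)]
1.1
```

View pics/scene0.png

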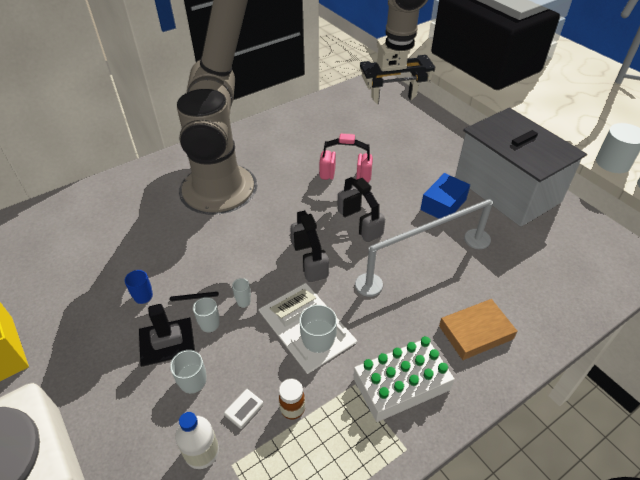

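View pics/top0.png

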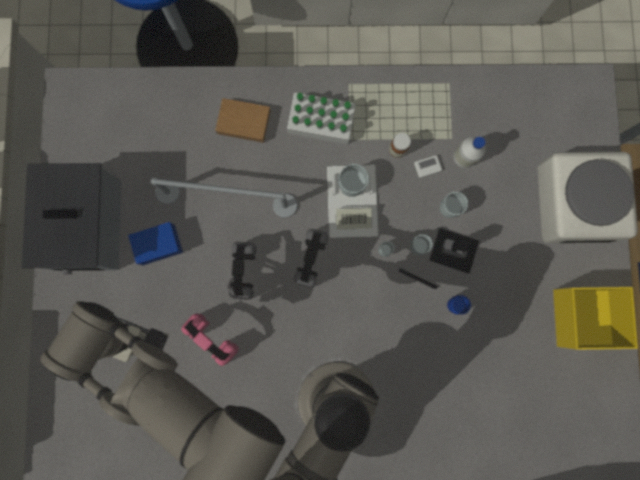

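Scene picture: a blue beaker look-alike at (140,288); loose frosted beakers at (188,372), (206,315) and (242,292); the fixed one on the carrier at (318,330); black muffs at (310,245) and (360,205); a pink muff at (346,155); the scanner and dock at (168,340); and the rail running from (370,250) to (490,205). In the top picture the loose beakers are at (454,204), (422,244) and (386,247), the blue one at (459,304), the black muffs at (313,257) and (243,270), and the pink one at (210,338).

```bash
cat > h.py <<'E'
from plant import get_obs, optics, finder
import numpy as np, cv2, json
from scipy.spatial.transform import Rotation as R
def ray(cam,uv,k=None):
    k=k or optics.get_calibration(cam); T=np.array(k["world_from_camera"])
    d=T[:3,:3]@[(uv[0]-k["cx"])/k["fx"],(uv[1]-k["cy"])/k["fy"],1]; return T[:3,3],d/np.linalg.norm(d)
def onz(cam,uv,z,k=None):
    o,d=ray(cam,uv,k); return o+d*(z-o[2])/d[2]
def tri(rays):
    A=np.zeros((3,3));b=np.zeros(3)
    for o,d in rays: P=np.eye(3)-np.outer(d,d);A+=P;b+=P@o
    p=np.linalg.solve(A,b); return p,max(np.linalg.norm((np.eye(3)-np.outer(d,d))@(p-o)) for o,d in rays)
def proj(cam,p,k=None):
    k=k or optics.get_calibration(cam);T=np.linalg.inv(k["world_from_camera"]);q=T[:3,:3]@p+T[:3,3]
    return np.array([k["fx"]*q[0]/q[2]+k["cx"],k["fy"]*q[1]/q[2]+k["cy"]])
def go(*targets,start=None):
    """targets: (pos, rpy). prints offset & delta_rot of each leg"""
    o=get_obs(); p,r=(o["tool_pos"],o["tcp_rot"]) if start is None else start
    for q,s in targets:
        A=R.from_euler("xyz",r);off=A.inv().apply(np.array(q,float)-p)/120
        rv=(A.inv()*R.from_euler("xyz",s)).as_rotvec()/(2*np.pi)
        print("off",np.round(off,4).tolist(),"rot",np.round(rv,4).tolist(),"deg%.0f"%(360*np.linalg.norm(rv)))
        p,r=np.array(q,float),s
E
python3 - <<'E'
from h import *
pairs={"b0":((318,315),(354,180),0)}
for c in("scene","top"):
    optics.capture(c)
T=dict(bA=((189,384),(454,204)),bB=((206,325),(422,244)),bC=((245,303),(386,247)))
S={n:finder.pinpoint(n,"scene") for n in("beaker1","muff1","rail_mid","label","dock","scanner","jar","reagent","timer","tip_box")}
P={n:finder.pinpoint(n,"top") for n in S}
for n in S:
    for a in S[n]:
        for b in P[n]:
            p,e=tri([ray("scene",a["uv"]),ray("top",b["uv"])])
            if e<8 and -30<p[2]<200: print(n,np.round(a["uv"]),np.round(b["uv"]),np.round(p,1),round(e,1))
w=optics.capture("wrist");cv2.imwrite("pics/w0.png",w[:,:,::-1])
k=optics.get_calibration("wrist");o=get_obs();A=R.from_euler("xyz",o["tcp_rot"]).as_matrix();T=np.array(k["world_from_camera"])
print(k["fx"],k["cx"],k["cy"],"cam in tool",np.round(A.T@(T[:3,3]-o["tool_pos"]),1),np.round(A.T@T[:3,:3],3).tolist())
E
```

```text
beaker1 [193. 381.] [449. 207.] [ 540.  -334.4   -1.9] 0.3
beaker1 [193. 381.] [466. 160.] [ 636.2 -345.4  161.9] 1.6
beaker1 [243. 303.] [383. 251.] [ 414.3 -140.8   -7.1] 1.5
beaker1 [318. 338.] [352. 184.] [609.3 -54.   10. ] 0.7
beaker1 [210. 324.] [420. 245.] [ 430.6 -242.3    5.2] 3.0
beaker1 [146. 296.] [453. 303.] [ 263.9 -332.5    1.8] 0.5
muff1 [356. 224.] [243. 270.] [362.3 254.   -1.2] 7.4
muff1 [344. 178.] [210. 338.] [172.8 348.9 -12.8] 5.9
muff1 [311. 261.] [310. 259.] [396.3  70.8  -7.6] 0.3
label [290. 302.] [352. 219.] [501.1 -54.8  26.3] 4.7
dock [167. 343.] [454. 251.] [ 414.2 -343.5   -5.6] 0.4
scanner [167. 339.] [452. 247.] [ 421.5 -337.1   13.8] 2.5
jar [292. 408.] [399. 146.] [ 720.3 -193.1   14. ] 0.6
reagent [205. 455.] [464. 159.] [ 688.7 -386.   -18.7] 3.4
timer [247. 409.] [424. 164.] [ 666.  -267.9    5.1] 1.8
tip_box [443. 202.] [157. 247.] [434.7 503.5   2.7] 0.4
393.36198270457874 315.3357421801999 239.03377263957566 cam in tool [  77.1    0.2 -159.3] [[0.0, -0.959, -0.284], [1.0, -0.0, 0.001], [-0.001, -0.284, 0.959]]
```

```bash
python3 - <<'E'
from h import *
pi=np.pi
go(((200,485,320),(pi,0,1.4)),((290,380,330),(pi,0,0)),((390,280,330),(pi,0,0)),((390,160,330),(pi,0,0)))
E
```

```text
off [-0.0016, -0.0033, -0.777] rot [0.0, -0.0, 0.215] deg77
off [-0.7348, 0.8878, -0.0833] rot [0.0, -0.0, 0.2228] deg80
off [0.8333, 0.8333, 0.0] rot [0.0, 0.0, 0.0] deg0
off [0.0, 1.0, 0.0] rot [0.0, 0.0, 0.0] deg0
```

View pics/w0.png

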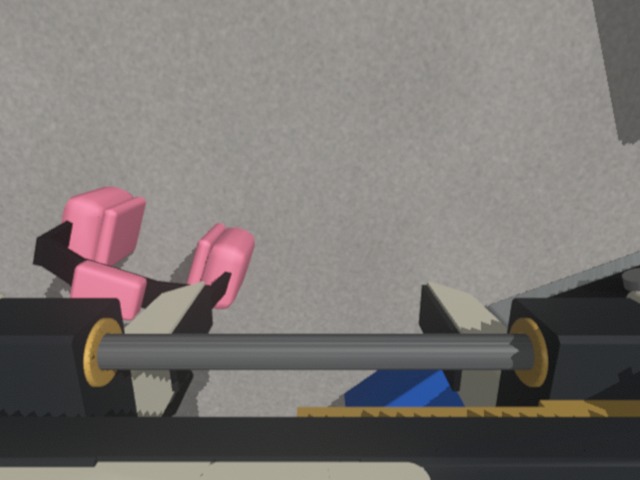

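The wrist picture shows the pink look-alike at (150,260), with the gripper covering everything below row 290.

Call:
{"name": "send_rows", "arguments": {"offset": [[0, 0, -0.777], [0, 0, -0.777], [0, 0, -0.777], [0, 0, -0.777], [0, 0, -0.777], [0, 0, -0.777], [0, 0, -0.777], [0, 0, -0.777]], "delta_rot": [[0, 0, 0.215], [0, 0, 0.215], [0, 0, 0.215], [0, 0, 0.215], [0, 0, 0.215], [0, 0, 0.215], [0, 0, 0.215], [0, 0, 0.215]], "grip": 1}}

```text
time: 3.25
tool_pos: [200.0, 485.4, 320.0]
tcp_rot: [3.142, -0.0, 1.397]
contact_force: [0.4, 0.4, -0.5]
grip_width: 91.9
finger_force: 0.0
```

Call:
{"name": "send_rows", "arguments": {"offset": [[-0.735, 0.888, -0.083], [-0.735, 0.888, -0.083], [-0.735, 0.888, -0.083], [-0.735, 0.888, -0.083], [-0.735, 0.888, -0.083], [-0.735, 0.888, -0.083], [-0.735, 0.888, -0.083], [-0.735, 0.888, -0.083]], "delta_rot": [[0, 0, 0.223], [0, 0, 0.223], [0, 0, 0.223], [0, 0, 0.223], [0, 0, 0.223], [0, 0, 0.223], [0, 0, 0.223], [0, 0, 0.223]]}}

```text
time: 4.25
tool_pos: [290.0, 380.4, 330.0]
tcp_rot: [-3.141, -0.0, -0.005]
contact_force: [0.2, 0.4, 0.4]
grip_width: 91.9
finger_force: 0.0
```

Call:
{"name": "send_rows", "arguments": {"offset": [[0.833, 0.833, 0], [0.833, 0.833, 0], [0.833, 0.833, 0], [0.833, 0.833, 0]], "delta_rot": [[0, 0, 0], [0, 0, 0], [0, 0, 0], [0, 0, 0]]}}

```text
time: 4.75
tool_pos: [390.1, 279.9, 329.8]
tcp_rot: [-3.141, 0.0, -0.003]
contact_force: [-0.2, -0.2, 0.3]
grip_width: 91.9
finger_force: 0.0
```

Call:
{"name": "send_rows", "arguments": {"offset": [[0, 1, 0], [0, 1, 0], [0, 1, 0], [0, 1, 0]], "delta_rot": [[0, 0, 0], [0, 0, 0], [0, 0, 0], [0, 0, 0]]}}

```text
time: 5.25
tool_pos: [389.2, 161.5, 330.2]
tcp_rot: [-3.141, -0.001, -0.0]
contact_force: [0.3, 0.1, -0.2]
grip_width: 92.1
finger_force: 0.0
```

```bash
python3 - <<'E'
from h import *
o=get_obs();print(o["time"],o["tool_pos"],o["tcp_rot"])
w=optics.capture("wrist");k=optics.get_calibration("wrist");cv2.imwrite("pics/w1.png",w[:,:,::-1])
np.save("k1.npy",k)
for n in("muff1","rail_mid","label","beaker0"):
    for d in finder.pinpoint(n,"wrist"): print(n,np.round(d["uv"]),round(d["confidence"],2),np.round(onz("wrist",d["uv"],{"rail_mid":140,"label":27}.get(n,0),k)))
E
```

```text
5.25 [389.21414734 161.52506295 330.22756834] [-3.14051394e+00 -5.55969537e-04 -3.12385455e-04]
muff1 [240. 207.] 0.57 [363. 258.   0.]
label [515.  86.] 0.58 [505. -57.  27.]
beaker0 [566. 165.] 0.81 [ 417. -145.    0.]
```

View pics/w1.png

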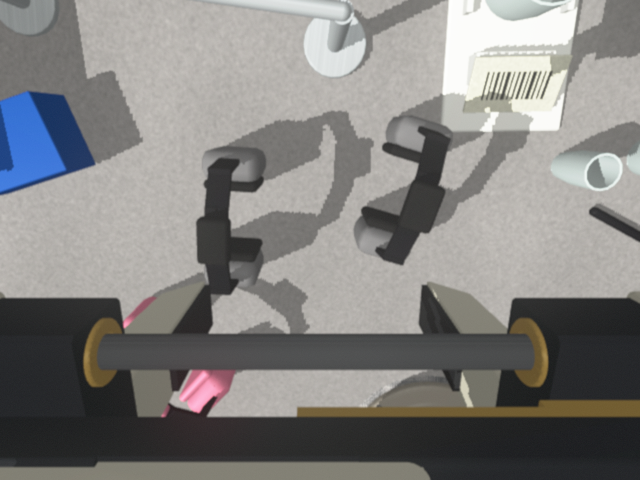

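Wrist view: black muff A has its pad at (213,240) and muff B at (422,206). They match the description (black headband, grey cups). The third muff, bottom left, is pink at (200,385), so it is not meant. The rail end is at (345,10), the label at (515,83), and the smallest-looking beaker at (590,170).

```bash
python3 - <<'E'
from h import *
k=np.load("k1.npy",allow_pickle=True).item()
for n,c,a,b in(("A",(213,241),(222,285),(222,165)),("B",(423,206),(395,258),(432,133))):
    d=onz("wrist",b,115,k)-onz("wrist",a,115,k)
    print(n,onz("wrist",c,147,k).round(),"yaw",np.arctan2(d[1],d[0]).round(3))
# rail from top: bright line fit
t=optics.capture("top");print("mid",onz("top",(219,188),140).round(1))
im=t[170:225,140:310];g=im.astype(int).sum(2)/3
cv2.imwrite("pics/rail.png",cv2.resize(im[:,:,::-1],None,fx=4.7,fy=4.7,interpolation=cv2.INTER_CUBIC))
for c in range(35,128,10):
    s=g[:,c]; 
    print(c+140,s[5:45:1].round().astype(int).tolist())
E
```

```text
A [363. 256. 147.] yaw -0.067
B [395.  67. 147.] yaw -0.218
mid [573.  306.2 140. ]
175 [66, 65, 63, 59, 63, 67, 85, 109, 120, 121, 109, 95, 81, 80, 75, 79, 80, 78, 79, 83, 81, 79, 78, 77, 74, 65, 64, 61, 61, 66, 60, 62, 64, 62, 61, 62, 61, 61, 63, 64]
185 [71, 70, 72, 72, 71, 69, 73, 82, 102, 117, 123, 114, 95, 76, 74, 72, 69, 73, 76, 70, 65, 74, 70, 69, 70, 74, 81, 82, 82, 80, 83, 81, 84, 82, 83, 84, 86, 84, 83, 84]
195 [101, 92, 77, 69, 65, 68, 63, 70, 85, 104, 115, 120, 115, 109, 100, 95, 93, 95, 95, 96, 96, 98, 95, 93, 94, 98, 96, 97, 95, 94, 97, 99, 96, 97, 97, 96, 96, 95, 98, 95]
205 [65, 69, 69, 80, 85, 94, 98, 96, 96, 94, 100, 119, 122, 118, 113, 102, 96, 99, 100, 100, 98, 100, 98, 95, 97, 99, 98, 101, 95, 99, 97, 99, 98, 99, 98, 101, 105, 101, 99, 99]
215 [93, 99, 94, 96, 102, 100, 98, 98, 99, 94, 95, 99, 114, 123, 119, 110, 102, 93, 93, 97, 100, 97, 99, 100, 96, 100, 100, 100, 99, 100, 100, 99, 98, 91, 76, 70, 66, 70, 71, 75]
225 [100, 99, 96, 96, 96, 98, 95, 98, 92, 97, 96, 95, 99, 112, 123, 122, 109, 102, 97, 100, 97, 100, 102, 99, 104, 97, 100, 100, 100, 100, 99, 99, 99, 87, 73, 65, 61, 66, 71, 72]
235 [94, 101, 98, 97, 97, 101, 98, 99, 101, 95, 95, 97, 97, 98, 111, 121, 120, 113, 103, 98, 99, 97, 101, 98, 101, 100, 98, 101, 101, 96, 97, 89, 74, 64, 65, 72, 79, 74, 81, 77]
245 [79, 94, 99, 100, 98, 102, 97, 102, 100, 99, 99, 99, 97, 93, 93, 110, 120, 122, 116, 103, 100, 101, 99, 101, 100, 102, 100, 102, 96, 84, 70, 63, 65, 73, 75, 78, 80, 82, 83, 83]
255 [64, 78, 85, 92, 102, 98, 100, 99, 100, 98, 99, 99, 97, 98, 92, 93, 106, 118, 123, 116, 104, 100, 100, 97, 97, 95, 92, 78, 70, 66, 69, 72, 74, 76, 77, 78, 83, 85, 88, 87]
265 [67, 67, 72, 83, 92, 94, 96, 99, 98, 96, 98, 97, 100, 100, 98, 90, 93, 101, 116, 123, 120, 109, 102, 98, 89, 74, 66, 69, 67, 72, 75, 79, 78, 81, 83, 84, 86, 87, 89, 87]
```

View pics/rail.png

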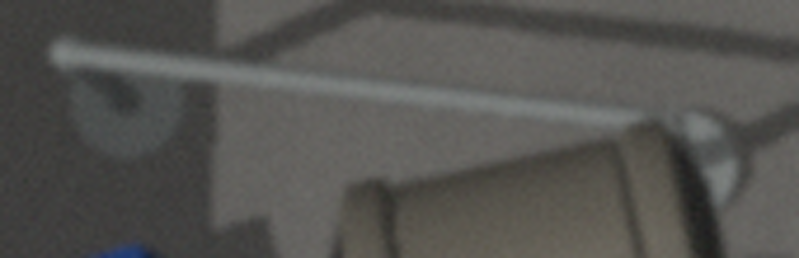

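Rail crop: the bar runs straight from about (152,181) to (286,197) in the top picture, with its middle near (219,188). Next I move above muff A for a second view.

```bash
python3 - <<'E'
from h import *
a,b=onz("top",(175,183.7),140),onz("top",(265,194.4),140);d=(a-b)/np.linalg.norm(a-b);print(a,b,d,"railyaw",-np.arctan2(d[0],d[1]))
m=onz("top",(219,188.9),140);print(m,m+75*d,m-75*d)
go(((363,256,230),(np.pi,0,-.067)))
E
```

```text
[585.92017635 421.96075314 140.        ] [554.37718412 185.18117084 140.        ] [0.13205012 0.99124304 0.        ] railyaw -0.1324369247023822
[570.58000615 306.18184011 140.        ] [580.48376493 380.5250682  140.        ] [560.67624738 231.83861202 140.        ]
off [-0.2201, -0.7896, 0.8316] rot [-0.0, 0.0, 0.0108] deg4
```

Call:
{"name": "send_rows", "arguments": {"offset": [[-0.22, -0.79, 0.83], [-0.22, -0.79, 0.83], [-0.22, -0.79, 0.83], [-0.22, -0.79, 0.83], [-0.22, -0.79, 0.83]], "delta_rot": [[0, 0, 0.011], [0, 0, 0.011], [0, 0, 0.011], [0, 0, 0.011], [0, 0, 0.011]]}}

```text
time: 6.18
tool_pos: [364.5, 254.9, 231.6]
tcp_rot: [-3.141, -0.002, -0.071]
contact_force: [0.1, 0.6, 0.5]
grip_width: 91.5
finger_force: 0.0
```

```bash
python3 - <<'E'
from h import *
o=get_obs();print(o["time"],o["tool_pos"],o["tcp_rot"])
w=optics.capture("wrist");k=optics.get_calibration("wrist");np.save("k2.npy",k)
cv2.imwrite("pics/w2.png",w[:,:,::-1])
E
```

```text
6.175 [364.48380452 254.89124315 231.6381249 ] [-3.14065182e+00 -2.44433212e-03 -7.07446530e-02]
```

View pics/w2.png

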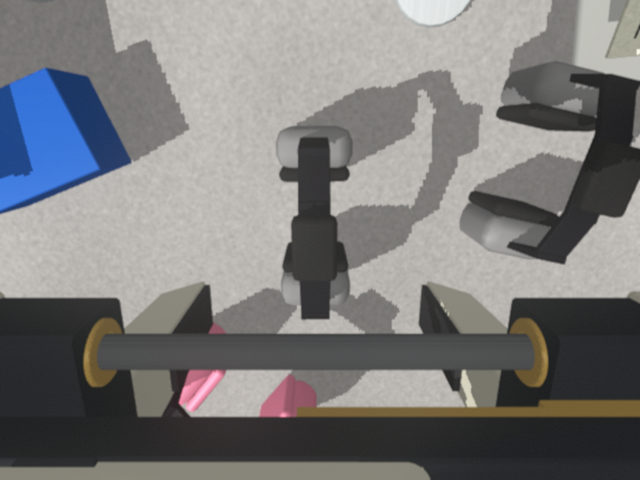

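The pad of muff A is centred at (314,248), aligned between the fingers. Muff B's pad is at (612,178).

```bash
python3 - <<'E'
from h import *
k1=np.load("k1.npy",allow_pickle=True).item();k2=np.load("k2.npy",allow_pickle=True).item()
for a,b in(((213,241),(314,248)),((423,206),(612,178))): print(tri([ray("",a,k1),ray("",b,k2)]))
p=np.pi
go(((363,256,129),(p,0,-.067)),((363,256,249),(p,0,-.067)),((363,256,320),(p,0,-.067)),((472,318,320),(p,0,-.1)),((580.5,380.5,320),(p,0,-.132)),((580.5,380.5,230),(p,0,-.132)),((580.5,380.5,152),(p,0,-.132)))
E
```

```text
(array([361.89416956, 256.35563512, 143.75677799]), np.float64(0.2190830830484124))
(array([394.40768119,  65.86166584, 142.3681062 ]), np.float64(0.1381661949185809))
off [-0.0156, -0.0086, 0.8555] rot [-0.0002, -0.0004, -0.0007] deg0
off [0.0, 0.0, -1.0] rot [0.0, 0.0, 0.0] deg0
off [0.0, 0.0, -0.5917] rot [0.0, 0.0, 0.0] deg0
off [0.8717, -0.5763, -0.0] rot [0.0, -0.0, 0.0053] deg2
off [0.8477, -0.6085, -0.0] rot [0.0, -0.0, 0.0051] deg2
off [0.0, -0.0, 0.75] rot [0.0, 0.0, 0.0] deg0
off [0.0, -0.0, 0.65] rot [0.0, 0.0, 0.0] deg0
```

Call:
{"name": "send_rows", "arguments": {"offset": [[-0.016, -0.009, 0.3], [-0.016, -0.009, 0.6], [-0.016, -0.009, 0.8], [-0.016, -0.009, 0.855], [-0.016, -0.009, 0.855]], "delta_rot": [[0, 0, 0], [0, 0, 0], [0, 0, 0], [0, 0, 0], [0, 0, 0]], "grip": 1}}

```text
time: 6.85
tool_pos: [362.4, 256.2, 128.5]
tcp_rot: [-3.141, -0.001, -0.071]
contact_force: [0.1, 0.0, -0.4]
grip_width: 91.8
finger_force: 0.0
```

Call:
{"name": "send_rows", "arguments": {"offset": [[0, 0, 0], [0, 0, 0], [0, 0, 0], [0, 0, 0], [0, 0, 0], [0, 0, 0]], "delta_rot": [[0, 0, 0], [0, 0, 0], [0, 0, 0], [0, 0, 0], [0, 0, 0], [0, 0, 0]], "grip": 0}}

```text
time: 7.6
tool_pos: [361.5, 256.4, 127.7]
tcp_rot: [-3.142, 0.0, -0.07]
contact_force: [-0.3, 0.0, -0.6]
grip_width: 36.6
finger_force: 0.0
```

Call:
{"name": "send_rows", "arguments": {"offset": [[0, 0, -0.15], [0, 0, -0.4], [0, 0, -0.7], [0, 0, -1], [0, 0, -1]], "delta_rot": [[0, 0, 0], [0, 0, 0], [0, 0, 0], [0, 0, 0], [0, 0, 0]]}}

```text
time: 8.22
tool_pos: [362.7, 256.9, 249.8]
tcp_rot: [-3.139, -0.005, -0.07]
contact_force: [-0.5, -0.9, -2.4]
grip_width: 29.2
finger_force: 30.0
```

The fingers only finished closing as the lift began, so the pad may be gripped slightly high. I'll feel for the rail contact when lowering.

Call:
{"name": "send_rows", "arguments": {"offset": [[0, 0, -0.4], [0, 0, -0.6], [0, 0, -0.6]], "delta_rot": [[0, 0, 0], [0, 0, 0], [0, 0, 0]]}}

```text
time: 8.6
tool_pos: [361.8, 256.5, 319.7]
tcp_rot: [-3.141, -0.001, -0.07]
contact_force: [-1.5, -0.5, -1.4]
grip_width: 30.2
finger_force: 30.0
```

Call:
{"name": "send_rows", "arguments": {"offset": [[0.2, -0.14, 0], [0.44, -0.29, 0], [0.66, -0.43, 0], [0.87, -0.577, 0]], "delta_rot": [[0, 0, 0.005], [0, 0, 0.005], [0, 0, 0.005], [0, 0, 0.005]]}}

```text
time: 9.1
tool_pos: [470.8, 318.2, 316.5]
tcp_rot: [3.139, 0.004, -0.102]
contact_force: [0.0, 0.7, -1.6]
grip_width: 29.7
finger_force: 30.0
```

Call:
{"name": "send_rows", "arguments": {"offset": [[0.22, -0.15, 0], [0.43, -0.3, 0], [0.64, -0.45, 0], [0.848, -0.608, 0], [0.848, -0.608, 0], [0.848, -0.608, 0]], "delta_rot": [[0, 0, 0.005], [0, 0, 0.005], [0, 0, 0.005], [0, 0, 0.005], [0, 0, 0.005], [0, 0, 0.005]]}}

```text
time: 9.85
tool_pos: [578.5, 380.0, 317.4]
tcp_rot: [3.139, 0.003, -0.133]
contact_force: [-1.1, -1.0, -1.5]
grip_width: 29.4
finger_force: 30.0
```

```bash
python3 - <<'E'
from h import *
o=get_obs();print(o["time"],o["tool_pos"],o["tcp_rot"],o["contact_force"],o["grip_width"])
w=optics.capture("wrist");s=optics.capture("scene")[100:340,300:620]
c=np.hstack([cv2.resize(w,(400,300)),cv2.resize(s,(400,300))]);cv2.imwrite("pics/c3.png",c[:,:,::-1])
p=np.pi
go(((580.5,380.5,230),(p,0,-.132)),((580.5,380.5,170),(p,0,-.132)))
E
```

```text
9.85 [578.53789206 379.9772631  317.39243293] [ 3.13937693  0.00325598 -0.13316868] [-1.08026582 -0.96784517 -1.52686388] 29.38717687829804
off [0.0169, -0.007, 0.7449] rot [0.0001, 0.0001, -0.0002] deg0
off [0.0, -0.0, 0.5] rot [0.0, 0.0, 0.0] deg0
```

View pics/c3.png

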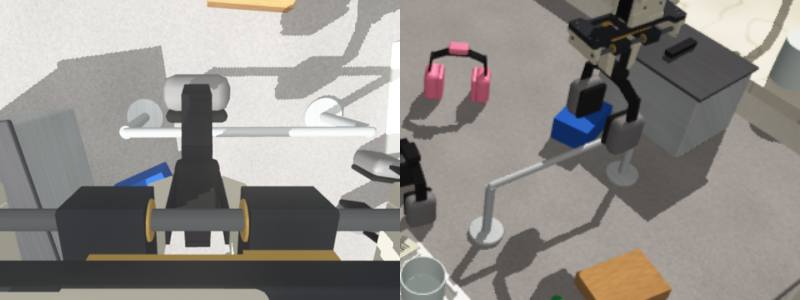

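Left (wrist): the muff hangs straight from the gripper, and the rail ends are at full-resolution (200,211) and (595,211). Right (scene): the muff is above the far part of the rail. I'll refine the rail position from this view.

```bash
python3 - <<'E'
from h import *
a,b=onz("wrist",(199,211),140),onz("wrist",(597,210.5),140);print(a,b,(a+b)/2,a-b,np.linalg.norm(a-b),"yaw",-np.arctan2((a-b)[0],(a-b)[1]))
r=[(219,188.9)]
print(tri([ray("top",(151.7,181)),ray("wrist",(199,211))]),tri([ray("scene",(490,205)),ray("wrist",(199,211))]))
E
```

```text
[593.95127109 481.5273906  140.        ] [547.98296558 134.6719495  140.        ] [570.96711833 308.09967005 140.        ] [ 45.96830551 346.8554411    0.        ] 349.88824234683966 yaw -0.13176088416560316
(array([593.88899938, 482.56377452, 139.50356565]), np.float64(0.8324724145321707)) (array([592.13118016, 488.11919264, 122.59218754]), np.float64(1.560628549238308))
```

Consistent: the rail's middle is (571,307) at z 140, yaw -0.132.

Call:
{"name": "send_rows", "arguments": {"offset": [[0.017, -0.007, 0.3], [0.017, -0.007, 0.6], [0.017, -0.007, 0.8], [0.017, -0.007, 0.95], [0.017, -0.007, 1.0]], "delta_rot": [[0, 0, 0], [0, 0, 0], [0, 0, 0], [0, 0, 0], [0, 0, 0]]}}

```text
time: 10.58
tool_pos: [580.4, 380.4, 199.1]
tcp_rot: [3.141, 0.001, -0.133]
contact_force: [-0.2, -0.3, -1.3]
grip_width: 29.8
finger_force: 30.0
```

Call:
{"name": "send_rows", "arguments": {"offset": [[0, 0, 0.08], [0, 0, 0.16], [0, 0, 0.22], [0, 0, 0.26], [0, 0, 0.26]], "delta_rot": [[0, 0, 0], [0, 0, 0], [0, 0, 0], [0, 0, 0], [0, 0, 0]]}}

```text
time: 11.2
tool_pos: [581.2, 380.9, 168.1]
tcp_rot: [3.141, 0.001, -0.133]
contact_force: [0.5, -0.3, -1.7]
grip_width: 29.4
finger_force: 30.0
```

Call:
{"name": "send_rows", "arguments": {"offset": [[0, 0, 0.03], [0, 0, 0.06], [0, 0, 0.06]], "delta_rot": [[0, 0, 0], [0, 0, 0], [0, 0, 0]]}}

```text
time: 11.58
tool_pos: [581.2, 380.8, 160.9]
tcp_rot: [3.141, 0.001, -0.133]
contact_force: [-0.7, 0.2, -1.1]
grip_width: 29.6
finger_force: 30.0
```

Call:
{"name": "send_rows", "arguments": {"offset": [[0, 0, 0.02], [0, 0, 0.04], [0, 0, 0.04]], "delta_rot": [[0, 0, 0], [0, 0, 0], [0, 0, 0]]}}

```text
time: 11.95
tool_pos: [581.7, 381.0, 159.6]
tcp_rot: [-3.14, -0.003, -0.133]
contact_force: [-3.7, -2.7, 10.3]
grip_width: 29.6
finger_force: 30.0
```

Contact at about z = 160, so I release and rise.

Call:
{"name": "send_rows", "arguments": {"offset": [[0, 0, 0], [0, 0, 0], [0, 0, 0], [0, 0, 0], [0, 0, 0], [0, 0, 0], [0, 0, 0]], "delta_rot": [[0, 0, 0], [0, 0, 0], [0, 0, 0], [0, 0, 0], [0, 0, 0], [0, 0, 0], [0, 0, 0]], "grip": 1}}

```text
time: 12.82
tool_pos: [581.4, 380.9, 156.5]
tcp_rot: [-3.141, -0.0, -0.133]
contact_force: [-0.2, 1.0, 0.6]
grip_width: 91.1
finger_force: 0.0
```

Call:
{"name": "send_rows", "arguments": {"offset": [[0, 0, -0.3], [0, 0, -0.8], [0, 0, -1], [0, 0, -1]], "delta_rot": [[0, 0, 0], [0, 0, 0], [0, 0, 0], [0, 0, 0]]}}

```text
time: 13.32
tool_pos: [582.0, 381.3, 279.0]
tcp_rot: [-3.139, -0.004, -0.133]
contact_force: [-0.4, -0.5, 0.0]
grip_width: 91.8
finger_force: 0.0
```

```bash
python3 - <<'E'
from h import *
o=get_obs();print(o["time"],o["tool_pos"],o["tcp_rot"],o["contact_force"],o["grip_width"])
w=optics.capture("wrist");s=optics.capture("scene")[100:340,300:620]
c=np.hstack([cv2.resize(w,(400,300)),cv2.resize(s,(400,300))]);cv2.imwrite("pics/c4.png",c[:,:,::-1])
p=np.pi
go(((480,250,270),(p,0,-.17)),((395,150,250),(p,0,-.2)),((394,66,230),(p,0,-.218)))
E
```

```text
13.325 [582.03071267 381.28891652 279.02738793] [-3.13863196 -0.00417    -0.13314583] [-0.41575968 -0.45598861  0.03539701] 91.78127950463461
off [-0.6888, 1.1911, 0.0441] rot [0.0002, 0.0003, 0.0059] deg2
off [-0.5571, 0.9412, 0.1667] rot [0.0, -0.0, 0.0048] deg2
off [0.1309, 0.6877, 0.1667] rot [0.0, -0.0, 0.0029] deg1
```

View pics/c4.png

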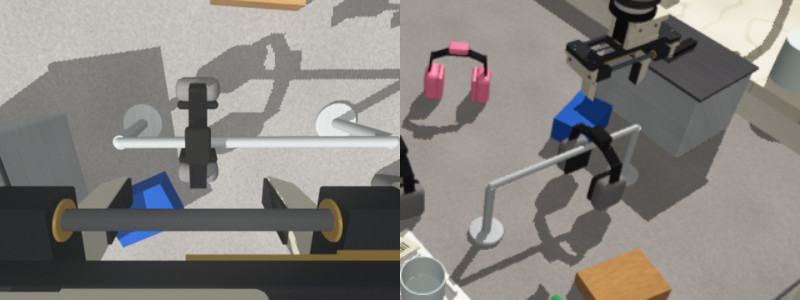

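Muff A hangs astride the rail at (198,145) in the left panel. Now muff B.

Call:
{"name": "send_rows", "arguments": {"offset": [[-0.45, 0.95, 0], [-0.45, 0.95, 0], [-0.45, 0.95, 0]], "delta_rot": [[0, 0, 0], [0, 0, 0], [0, 0, 0]]}}

```text
time: 13.8
tool_pos: [508.7, 271.6, 273.7]
tcp_rot: [3.137, 0.007, -0.136]
contact_force: [0.6, -0.4, 0.9]
grip_width: 91.7
finger_force: 0.0
```

Call:
{"name": "send_rows", "arguments": {"offset": [[-0.45, 0.95, 0.1], [-0.45, 0.95, 0.1], [-0.45, 0.95, 0.1]], "delta_rot": [[0, 0, 0], [0, 0, 0], [0, 0, 0]]}}

```text
time: 14.18
tool_pos: [441.3, 167.1, 262.7]
tcp_rot: [3.14, 0.005, -0.136]
contact_force: [0.2, -0.3, 1.0]
grip_width: 91.7
finger_force: 0.0
```

Call:
{"name": "send_rows", "arguments": {"offset": [[-0.3, 0.91, 0.3], [-0.3, 0.91, 0.3], [-0.3, 0.91, 0.3], [-0.3, 0.91, 0.3]], "delta_rot": [[0, 0, 0.014], [0, 0, 0.014], [0, 0, 0.014], [0, 0, 0.014]]}}

```text
time: 14.68
tool_pos: [395.1, 66.2, 228.6]
tcp_rot: [-3.141, -0.001, -0.222]
contact_force: [0.2, -0.5, 0.7]
grip_width: 92.0
finger_force: 0.0
```

```bash
python3 - <<'E'
from h import *
o=get_obs();print(o["time"],o["tool_pos"],o["tcp_rot"])
w=optics.capture("wrist");k=optics.get_calibration("wrist");np.save("k3.npy",k)
cv2.imwrite("pics/w5.png",w[:,:,::-1])
E
```

```text
14.675 [395.08839853  66.23929585 228.55402742] [-3.14080881e+00 -7.25303622e-04 -2.21584001e-01]
```

View pics/w5.png

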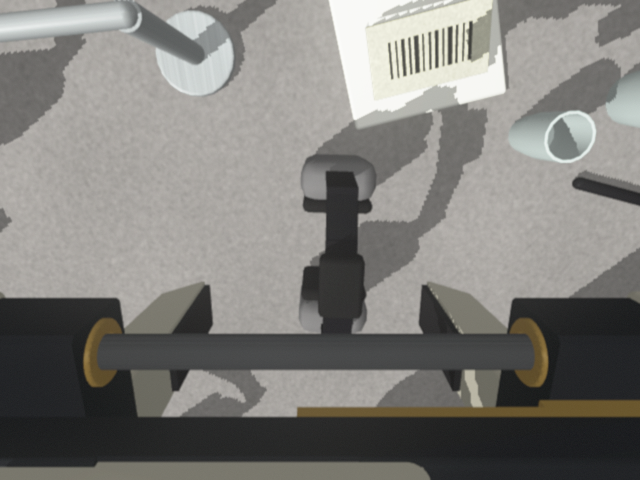

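Muff B's pad is now at (342,286), not near (315,250), so it seems to have been knocked. Recomputing.

```bash
python3 - <<'E'
from h import *
k=np.load("k3.npy",allow_pickle=True).item();p=np.pi
c=onz("",(342,286),147,k);a=onz("",(341,180),112,k);b=onz("",(337,326),112,k);d=a-b;print(c,np.arctan2(d[1],d[0]))
print(np.load("k1.npy",allow_pickle=True).item()["world_from_camera"][2],)
go(((c[0],c[1],160),(p,0,-.222)),((c[0],c[1],128),(p,0,-.222)))
E
```

```text
[364.94401689  55.71871788 147.        ] -0.2294174106539808
[-1.53073172e-03  2.83715103e-01 -9.58907398e-01  4.89399755e+02]
off [-0.2264, 0.1438, 0.572] rot [-0.0001, -0.0002, 0.0002] deg0
off [0.0, -0.0, 0.2667] rot [0.0, 0.0, 0.0] deg0
```

Call:
{"name": "send_rows", "arguments": {"offset": [[-0.226, 0.144, 0.2], [-0.226, 0.144, 0.5], [-0.226, 0.144, 0.75], [-0.226, 0.144, 0.839], [-0.226, 0.144, 0.839]], "delta_rot": [[0, 0, 0], [0, 0, 0], [0, 0, 0], [0, 0, 0], [0, 0, 0]]}}

```text
time: 15.35
tool_pos: [364.1, 55.5, 127.8]
tcp_rot: [-3.141, 0.001, -0.22]
contact_force: [0.4, -0.0, 0.2]
grip_width: 91.8
finger_force: 0.0
```

Call:
{"name": "send_rows", "arguments": {"offset": [[0, 0, 0], [0, 0, 0], [0, 0, 0], [0, 0, 0], [0, 0, 0], [0, 0, 0], [0, 0, 0], [0, 0, 0]], "delta_rot": [[0, 0, 0], [0, 0, 0], [0, 0, 0], [0, 0, 0], [0, 0, 0], [0, 0, 0], [0, 0, 0], [0, 0, 0]], "grip": 0}}

```text
time: 16.35
tool_pos: [363.5, 54.9, 127.8]
tcp_rot: [-3.142, 0.0, -0.221]
contact_force: [-0.2, 0.6, -0.2]
grip_width: 29.7
finger_force: 29.8
```

Call:
{"name": "send_rows", "arguments": {"offset": [[0, 0, -0.15], [0, 0, -0.4], [0, 0, -0.7], [0, 0, -1], [0, 0, -1]], "delta_rot": [[0, 0, 0], [0, 0, 0], [0, 0, 0], [0, 0, 0], [0, 0, 0]]}}

```text
time: 16.98
tool_pos: [364.8, 54.8, 249.6]
tcp_rot: [-3.141, -0.005, -0.221]
contact_force: [-1.0, 0.8, -1.5]
grip_width: 29.6
finger_force: 29.8
```

Call:
{"name": "send_rows", "arguments": {"offset": [[0, 0, -0.4], [0, 0, -0.6], [0, 0, -0.6]], "delta_rot": [[0, 0, 0], [0, 0, 0], [0, 0, 0]]}}

```text
time: 17.35
tool_pos: [363.9, 54.9, 319.5]
tcp_rot: [-3.141, -0.001, -0.221]
contact_force: [-0.9, -0.2, -3.3]
grip_width: 29.7
finger_force: 29.8
```

```bash
python3 - <<'E'
from h import *
p=np.pi
go(((460,140,320),(p,0,-.18)),((561,232.8,320),(p,0,-.132)))
E
```

```text
off [0.6257, -0.8678, -0.0029] rot [-0.0, -0.0002, -0.0065] deg2
off [0.6896, -0.9115, -0.0] rot [0.0, 0.0, -0.0076] deg3
```

Call:
{"name": "send_rows", "arguments": {"offset": [[0.16, -0.22, 0], [0.32, -0.44, 0], [0.48, -0.66, 0], [0.626, -0.868, 0]], "delta_rot": [[0, 0, -0.0065], [0, 0, -0.0065], [0, 0, -0.0065], [0, 0, -0.0065]]}}

```text
time: 17.85
tool_pos: [459.6, 140.7, 316.7]
tcp_rot: [3.14, 0.004, -0.18]
contact_force: [-0.5, 0.4, -1.8]
grip_width: 29.9
finger_force: 29.8
```

Call:
{"name": "send_rows", "arguments": {"offset": [[0.18, -0.24, 0], [0.36, -0.47, 0], [0.53, -0.7, 0], [0.69, -0.91, 0], [0.69, -0.91, 0], [0.69, -0.91, 0]], "delta_rot": [[0, 0, -0.0076], [0, 0, -0.0076], [0, 0, -0.0076], [0, 0, -0.0076], [0, 0, -0.0076], [0, 0, -0.0076]]}}

```text
time: 18.6
tool_pos: [560.0, 232.2, 317.5]
tcp_rot: [3.14, 0.004, -0.132]
contact_force: [0.1, 0.0, -2.1]
grip_width: 29.8
finger_force: 29.9
```

Call:
{"name": "send_rows", "arguments": {"offset": [[0, 0, 0.3], [0, 0, 0.6], [0, 0, 0.8], [0, 0, 0.95], [0, 0, 1.0]], "delta_rot": [[0, 0, 0], [0, 0, 0], [0, 0, 0], [0, 0, 0], [0, 0, 0]]}}

```text
time: 19.23
tool_pos: [559.5, 231.7, 198.5]
tcp_rot: [3.14, 0.003, -0.133]
contact_force: [-0.3, 0.4, -2.5]
grip_width: 29.5
finger_force: 29.9
```

Call:
{"name": "send_rows", "arguments": {"offset": [[0, 0, 0.08], [0, 0, 0.16], [0, 0, 0.24], [0, 0, 0.32], [0, 0, 0.35], [0, 0, 0.35]], "delta_rot": [[0, 0, 0], [0, 0, 0], [0, 0, 0], [0, 0, 0], [0, 0, 0], [0, 0, 0]]}}

```text
time: 19.98
tool_pos: [560.7, 232.6, 157.6]
tcp_rot: [3.141, 0.0, -0.132]
contact_force: [-0.8, -0.4, -1.5]
grip_width: 29.8
finger_force: 29.9
```

Call:
{"name": "send_rows", "arguments": {"offset": [[0, 0, 0.025], [0, 0, 0.045], [0, 0, 0.045]], "delta_rot": [[0, 0, 0], [0, 0, 0], [0, 0, 0]]}}

```text
time: 20.35
tool_pos: [560.6, 232.6, 152.3]
tcp_rot: [3.142, 0.0, -0.133]
contact_force: [0.8, 0.2, -2.2]
grip_width: 29.6
finger_force: 29.9
```

Call:
{"name": "send_rows", "arguments": {"offset": [[0, 0, 0], [0, 0, 0], [0, 0, 0], [0, 0, 0], [0, 0, 0], [0, 0, 0], [0, 0, 0]], "delta_rot": [[0, 0, 0], [0, 0, 0], [0, 0, 0], [0, 0, 0], [0, 0, 0], [0, 0, 0], [0, 0, 0]], "grip": 1}}

```text
time: 21.22
tool_pos: [560.7, 232.6, 152.4]
tcp_rot: [-3.142, 0.0, -0.133]
contact_force: [-0.0, 0.6, 0.4]
grip_width: 90.9
finger_force: 0.0
```

Call:
{"name": "send_rows", "arguments": {"offset": [[0, 0, -0.3], [0, 0, -0.8], [0, 0, -1], [0, 0, -1]], "delta_rot": [[0, 0, 0], [0, 0, 0], [0, 0, 0], [0, 0, 0]]}}

```text
time: 21.72
tool_pos: [561.6, 232.9, 274.6]
tcp_rot: [-3.14, -0.004, -0.132]
contact_force: [-0.1, 0.1, -0.2]
grip_width: 91.9
finger_force: 0.0
```

```bash
python3 - <<'E'
from h import *
p=np.pi
go(((480,160,300),(p,0,-.1)),((450,60,320),(p,0,-.05)),((430,-55,325),(p,0,0)),((420,-170,325),(p,0,0)))
E
```

```text
off [-0.5927, 0.6913, -0.2155] rot [-0.0003, -0.0007, -0.0052] deg2
off [-0.1656, 0.8541, -0.1667] rot [0.0, 0.0, -0.008] deg3
off [-0.1186, 0.9655, -0.0417] rot [0.0, 0.0, -0.008] deg3
off [-0.0833, 0.9583, 0.0] rot [0.0, 0.0, 0.0] deg0
```

Call:
{"name": "send_rows", "arguments": {"offset": [[-0.593, 0.69, -0.216], [-0.593, 0.69, -0.216], [-0.593, 0.69, -0.216]], "delta_rot": [[0, 0, -0.005], [0, 0, -0.005], [0, 0, -0.005]]}}

```text
time: 22.1
tool_pos: [477.3, 158.5, 298.1]
tcp_rot: [3.141, 0.001, -0.103]
contact_force: [0.1, 0.2, -0.5]
grip_width: 92.0
finger_force: 0.0
```

Call:
{"name": "send_rows", "arguments": {"offset": [[-0.166, 0.854, -0.167], [-0.166, 0.854, -0.167], [-0.166, 0.854, -0.167]], "delta_rot": [[0, 0, -0.008], [0, 0, -0.008], [0, 0, -0.008]]}}

```text
time: 22.48
tool_pos: [449.1, 58.3, 317.7]
tcp_rot: [3.141, 0.001, -0.054]
contact_force: [-0.4, -0.5, -0.7]
grip_width: 91.8
finger_force: 0.0
```

Call:
{"name": "send_rows", "arguments": {"offset": [[-0.119, 0.965, -0.042], [-0.119, 0.965, -0.042], [-0.119, 0.965, -0.042], [-0.119, 0.965, -0.042], [-0.119, 0.965, -0.042]], "delta_rot": [[0, 0, -0.008], [0, 0, -0.008], [0, 0, -0.008], [0, 0, -0.008], [0, 0, -0.008]]}}

```text
time: 23.1
tool_pos: [429.3, -53.5, 322.9]
tcp_rot: [-3.141, 0.001, 0.002]
contact_force: [0.2, 0.4, -0.3]
grip_width: 92.2
finger_force: 0.0
```

```bash
python3 - <<'E'
from h import *
w=optics.capture("wrist");k=optics.get_calibration("wrist");np.save("ka.npy",k);np.save("wa.npy",w)
E
```

Call:
{"name": "send_rows", "arguments": {"offset": [[-0.083, 0.958, 0], [-0.083, 0.958, 0], [-0.083, 0.958, 0], [-0.083, 0.958, 0], [-0.083, 0.958, 0]], "delta_rot": [[0, 0, 0], [0, 0, 0], [0, 0, 0], [0, 0, 0], [0, 0, 0]]}}

```text
time: 23.78
tool_pos: [419.3, -168.5, 323.5]
tcp_rot: [-3.141, -0.0, 0.002]
contact_force: [0.1, 0.4, 0.3]
grip_width: 91.9
finger_force: 0.0
```

```bash
python3 - <<'E'
from h import *
print(get_obs()["time"],get_obs()["tool_pos"])
w=optics.capture("wrist");k=optics.get_calibration("wrist");np.save("kb.npy",k);np.save("wb.npy",w)
for n in("beaker1","scanner","label","dock","jar"):
    for d in finder.pinpoint(n,"wrist"): print(n,np.round(d["uv"]),round(d["confidence"],2),np.round(onz("wrist",d["uv"],{"scanner":8,"label":27}.get(n,0),k)))
cv2.imwrite("pics/wb.png",w[:,:,::-1])
E
```

```text
23.775 [ 419.25142482 -168.48102729  323.50514642]
beaker1 [461.  84.] 0.96 [ 538. -335.    0.]
beaker1 [372. 182.] 0.95 [ 426. -238.    0.]
beaker1 [206.  13.] 0.72 [611. -48.   0.]
beaker1 [296. 193.] 0.55 [ 413. -144.    0.]
scanner [455. 190.] 0.7 [ 418. -337.    8.]
label [212. 114.] 0.91 [505. -54.  27.]
jar [373. 181.] 0.16 [ 427. -239.    0.]
```

View pics/wb.png

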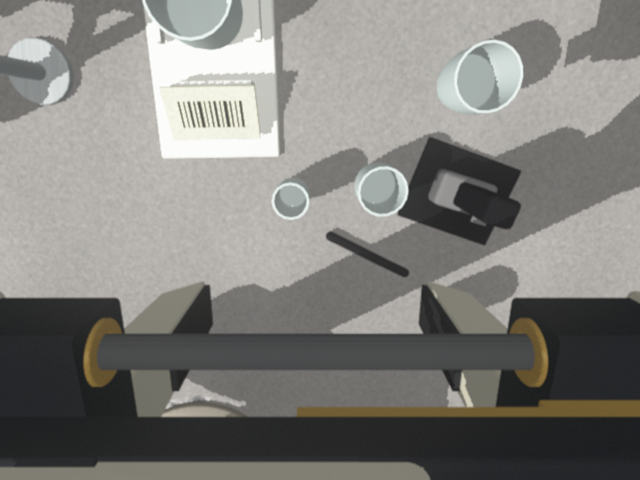

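Wrist view: loose beaker A has its rim centre at (486,75), width about 71 px. Beaker B is at (383,190), about 51 px, and beaker C at (291,201), about 37 px. All are frosted. The blue look-alike is out of this view, near (265,-332). The carrier beaker is at (190,5), the label at (211,112), and the scanner at (475,195).

```bash
python3 - <<'E'
from h import *
k=np.load("kb.npy",allow_pickle=True).item();ka=np.load("ka.npy",allow_pickle=True).item()
wb=np.load("wb.npy");wa=np.load("wa.npy")
T=np.array(k["world_from_camera"])
for n,c,w in(("A",(486,75),72),("B",(383,190),51),("C",(291,201),37)):
    for z in(68,74):
        p=onz("",c,z,k);dep=(T[:3,:3].T@(p-T[:3,3]))[2];print(n,z,p.round(1),"D",round(w*dep/k["fx"],1))
crops=[wb[20:140,420:540],wb[130:250,320:440],wb[140:260,230:350]]
for p in((540,-334,72),(428,-240,72),(413,-142,72),(609,-54,86)):
    u=proj("",np.array(p),ka);print(u)
c=np.hstack([cv2.resize(c,(260,260),interpolation=cv2.INTER_CUBIC) for c in crops])
c=np.vstack([c,cv2.resize(wa,(400,300))[:200].repeat(1,axis=0) if 0 else np.zeros((0,780,3),np.uint8)])
wa2=cv2.resize(wa[0:288],(780,338));c=np.vstack([c,wa2])
cv2.imwrite("pics/crop.png",c[:,:,::-1])
E
```

```text
A 68 [ 540.9 -334.8   68. ] D 70.5
A 74 [ 540.2 -332.4   74. ] D 69.5
B 68 [ 427.5 -239.7   68. ] D 54.1
B 74 [ 428.5 -238.7   74. ] D 53.3
C 68 [ 415.5 -142.    68. ] D 39.6
C 74 [ 416.7 -142.3   74. ] D 39.0
[603.89404732  86.50296979]
[492.51975905 199.7255923 ]
[398.82372286 213.42566879]
[316.90917166   1.84526038]
```

View pics/crop.png

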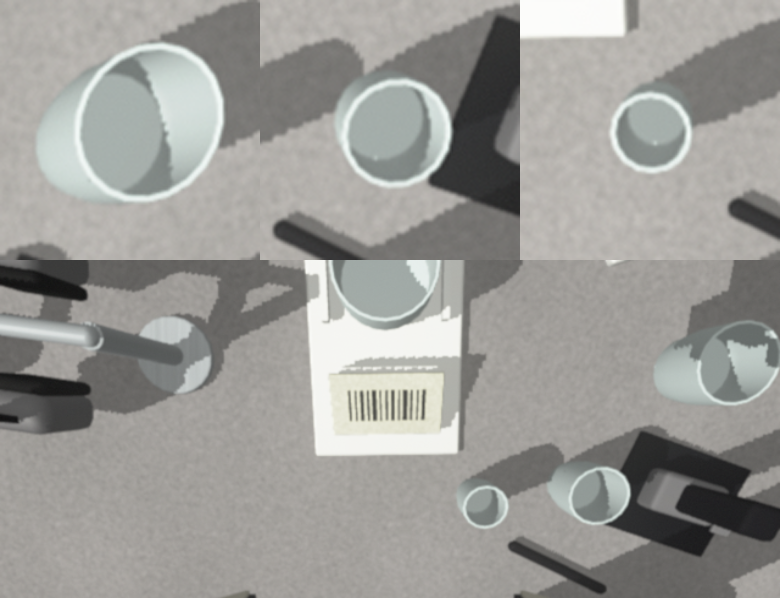

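Sizes: A = 65 mm, so beaker1. B = 53 mm, so beaker2. C = 40 mm, so beaker3. Beaker4 is absent. The blue beaker is the look-alike and stays put. Next: triangulate the rims.

```bash
python3 - <<'E'
from h import *
k=np.load("kb.npy",allow_pickle=True).item();ka=np.load("ka.npy",allow_pickle=True).item()
for n,b,a in(("A",(489.2,76.8),(606.3,87.7)),("B",(382.8,191.1),(491.9,200.6)),("C",(290.5,200.7),(398.8,210.4))):
    p,e=tri([ray("",b,k),ray("",a,ka)]);print(n,p.round(1),e.round(1),onz("",b,73,k).round(1))
p=np.pi
go(((480,-250,250),(p,0,0)),((540,-334,180),(p,0,0)),((540,-334,58),(p,0,0)))
E
```

```text
A [ 538.9 -336.5   72.2] 0.0 [ 538.7 -336.1   73. ]
B [ 427.4 -238.5   74.1] 0.1 [ 427.2 -238.7   73. ]
C [ 416.5 -141.7   72.4] 0.1 [ 416.8 -141.8   73. ]
off [0.5078, 0.6716, 0.6127] rot [-0.0, -0.0, 0.0] deg0
off [0.5, 0.7, 0.5833] rot [0.0, 0.0, 0.0] deg0
off [0.0, -0.0, 1.0167] rot [0.0, 0.0, 0.0] deg0
```

Call:
{"name": "send_rows", "arguments": {"offset": [[0.508, 0.672, 0.612], [0.508, 0.672, 0.612], [0.508, 0.672, 0.612], [0.508, 0.672, 0.612]], "delta_rot": [[0, 0, 0], [0, 0, 0], [0, 0, 0], [0, 0, 0]]}}

```text
time: 24.58
tool_pos: [479.8, -250.3, 250.0]
tcp_rot: [-3.141, 0.0, -0.001]
contact_force: [0.4, -0.4, -0.3]
grip_width: 91.9
finger_force: 0.0
```

Call:
{"name": "send_rows", "arguments": {"offset": [[0.492, 0.717, 0.583], [0.492, 0.717, 0.583], [0.492, 0.717, 0.583], [0.492, 0.717, 0.583], [0.492, 0.717, 0.583]], "delta_rot": [[0, 0, 0], [0, 0, 0], [0, 0, 0], [0, 0, 0], [0, 0, 0]]}}

```text
time: 25.2
tool_pos: [539.3, -335.9, 183.2]
tcp_rot: [3.139, -0.004, 0.0]
contact_force: [0.2, 0.4, 1.2]
grip_width: 91.4
finger_force: 0.0
```

```bash
cat > chk.py <<'E'
from h import *
import sys
def chk(name="beaker1",zs=(0,),x=None):
    o=get_obs();print(o["time"],o["tool_pos"].round(1),o["tcp_rot"].round(3))
    optics.capture("wrist")
    for d in finder.pinpoint(name,"wrist"): print("wrist",np.round(d["uv"]),round(d["confidence"],2),onz("wrist",d["uv"],zs[0]).round(1))
    optics.capture("top")
    for d in finder.pinpoint(name,"top"): print("top",np.round(d["uv"]),round(d["confidence"],2),onz("top",d["uv"],zs[0]).round(1))
E
python3 - <<'E'
from chk import *
chk()
for d in finder.silhouettes("beaker1","wrist"): print(d["box"],d["confidence"])
print(proj("wrist",np.array([539,-336,74])),proj("wrist",np.array([539,-336,0])))
go(((539,-336,58),(np.pi,0,0)))
E
```

```text
25.2 [ 539.3 -335.9  183.2] [ 3.139 -0.004  0.   ]
wrist [319. 212.] 0.77 [ 540.3 -339.     0. ]
wrist [212. 323.] 0.63 [ 430.6 -236.     0. ]
top [351. 185.] 0.82 [608.6 -50.9   0. ]
top [418. 248.] 0.58 [ 423.5 -240.6    0. ]
top [453. 303.] 0.5 [ 264.3 -332.     0. ]
[0.9, 107.9, 14.4, 170.6] 0.89
[175.7, 304.2, 240.6, 400.7] 0.74
[268.2, 182.9, 361.4, 280.4] 0.68
[315.37580179 236.08525501] [315.33524317 213.07592556]
off [-0.0009, -0.0034, 1.0275] rot [0.0002, -0.0002, -0.0] deg0
```

Call:
{"name": "send_rows", "arguments": {"offset": [[0, 0, 0.3], [0, 0, 0.55], [0, 0, 0.75], [0, 0, 0.9], [0, 0, 1.0], [0, 0, 1.0]], "delta_rot": [[0, 0, 0], [0, 0, 0], [0, 0, 0], [0, 0, 0], [0, 0, 0], [0, 0, 0]]}}

```text
time: 26.2
tool_pos: [538.6, -336.4, 59.5]
tcp_rot: [-3.141, 0.001, -0.001]
contact_force: [-0.5, -0.8, -0.0]
grip_width: 91.7
finger_force: 0.0
```

Call:
{"name": "send_rows", "arguments": {"offset": [[0, 0.007, 0.02], [0, 0.007, 0.02], [0, 0.007, 0.02], [0, 0.007, 0.02], [0, 0.007, 0.02], [0, 0.007, 0.02]], "delta_rot": [[0, 0, 0], [0, 0, 0], [0, 0, 0], [0, 0, 0], [0, 0, 0], [0, 0, 0]], "grip": 0}}

```text
time: 26.95
tool_pos: [539.1, -337.4, 58.1]
tcp_rot: [3.141, -0.001, -0.001]
contact_force: [0.9, 1.7, 3.7]
grip_width: 65.1
finger_force: 30.0
```

Call:
{"name": "send_rows", "arguments": {"offset": [[0, 0, -0.1], [0, 0, -0.4], [0, 0, -0.7], [0, 0, -1], [0, 0, -1]], "delta_rot": [[0, 0, 0], [0, 0, 0], [0, 0, 0], [0, 0, 0], [0, 0, 0]]}}

```text
time: 27.58
tool_pos: [540.1, -338.6, 181.4]
tcp_rot: [3.137, -0.005, -0.001]
contact_force: [0.6, -0.2, -1.1]
grip_width: 64.7
finger_force: 30.0
```

```bash
python3 - <<'E'
from h import *
go(((520,-240,230),(np.pi,0,0)),((500,-140,260),(np.pi,0,0)),((490,-54,260),(np.pi,0,0)))
E
```

```text
off [-0.1659, -0.82, -0.4096] rot [0.0007, -0.0009, -0.0001] deg0
off [-0.1667, -0.8333, -0.25] rot [0.0, 0.0, 0.0] deg0
off [-0.0833, -0.7167, -0.0] rot [0.0, 0.0, 0.0] deg0
```

Call:
{"name": "send_rows", "arguments": {"offset": [[-0.04, -0.2, -0.3], [-0.1, -0.5, -0.41], [-0.166, -0.82, -0.41], [-0.166, -0.82, -0.41]], "delta_rot": [[0, 0, 0], [0, 0, 0], [0, 0, 0], [0, 0, 0]]}}

```text
time: 28.08
tool_pos: [518.2, -236.6, 226.2]
tcp_rot: [-3.14, 0.002, 0.002]
contact_force: [0.4, 0.5, -0.9]
grip_width: 64.7
finger_force: 30.0
```

Call:
{"name": "send_rows", "arguments": {"offset": [[-0.1, -0.42, -0.15], [-0.167, -0.83, -0.25], [-0.167, -0.83, -0.25]], "delta_rot": [[0, 0, 0], [0, 0, 0], [0, 0, 0]]}}

```text
time: 28.45
tool_pos: [498.9, -137.6, 257.3]
tcp_rot: [-3.141, -0.001, 0.002]
contact_force: [0.2, -0.7, -1.3]
grip_width: 65.0
finger_force: 30.0
```

Call:
{"name": "send_rows", "arguments": {"offset": [[-0.04, -0.36, 0], [-0.083, -0.717, 0], [-0.083, -0.717, 0], [-0.083, -0.717, 0]], "delta_rot": [[0, 0, 0], [0, 0, 0], [0, 0, 0], [0, 0, 0]]}}

```text
time: 28.95
tool_pos: [489.4, -54.6, 256.2]
tcp_rot: [3.141, 0.001, -0.001]
contact_force: [0.4, 0.2, 0.2]
grip_width: 64.9
finger_force: 30.0
```

```bash
python3 - <<'E'
from chk import *
chk("beaker0",(10,))
w=optics.capture("wrist");np.save("kc.npy",optics.get_calibration("wrist"))
for n in("beaker0","label"):
    for d in finder.silhouettes(n,"wrist"): print(n,d["box"],d["confidence"],d["region"].sum())
for d in finder.pinpoint("label","wrist"):print(d["uv"],d["confidence"])
g=w[0:290]
cv2.imwrite("pics/n1.png",w[:,:,::-1])
E
```

```text
28.95 [489.4 -54.6 256.2] [ 3.141e+00  1.000e-03 -1.000e-03]
wrist [313. 260.] 0.96 [421.8 -51.6  10. ]
wrist [396. 264.] 0.96 [ 416.8 -142.5   10. ]
wrist [312.  76.] 0.57 [609.  -50.9  10. ]
top [452. 304.] 0.85 [ 260.9 -327.7   10. ]
top [420. 248.] 0.82 [ 421.4 -243.3   10. ]
top [397. 146.] 0.72 [ 721.3 -186.4   10. ]
top [358. 214.] 0.65 [521.1 -68.5  10. ]
beaker0 [462.6, 233.2, 542.2, 298.3] 0.97 3536
beaker0 [235.2, 211.6, 396.7, 393.7] 0.77 16953
beaker0 [259.4, 8.8, 365.4, 121.4] 0.66 9419
label [260.3, 159.7, 370.7, 213.7] 0.74 5243
label [524.0, 211.2, 640.0, 317.9] 0.49 4804
[314.2, 188.7] 0.89
```

View pics/n1.png

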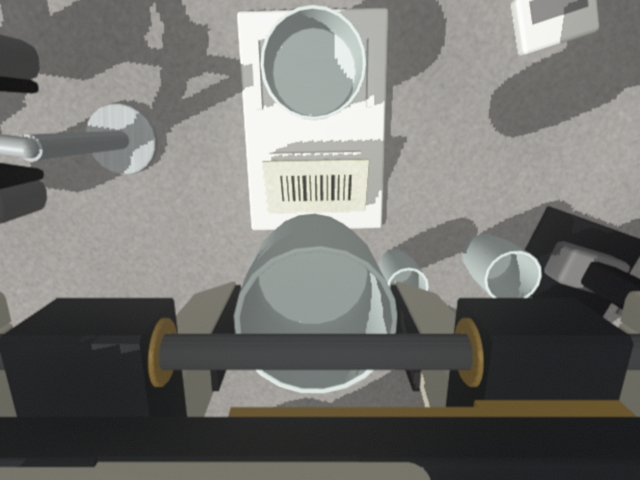

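Wrist view: the beaker0 rim spans columns 262–365 and rows 5–118, so its centre is (313,62). The carrier is near axis-aligned and the label centre is (316,187). Beaker1 is held upright in the gripper. Beaker3 is at (407,270), beaker2 at (512,273) and the scanner at (590,265).

```bash
python3 - <<'E'
from h import *
k=np.load("kc.npy",allow_pickle=True).item();ka=np.load("ka.npy",allow_pickle=True).item();p=np.pi
for z in(76,86):print("rim",onz("",(313.3,61.8),z,k))
# second view: rim in wa (bottom part): left 331/1.21875.. use scene
optics.capture("scene");s=finder.silhouettes("beaker0","scene")
for d in s: print(d["box"],d["confidence"])
# label corners
L=[(264,160),(369,160),(366,213),(268,210.5)]
for u,z in zip(L,(42,42,17,17)): print("lab",onz("",u,z,k).round(1))
for u in((237,10),(388,10),(383,228),(252,228)): print("car",onz("",u,10,k).round(1))
go(((609,-52,180),(p,0,0)),((609,-52,120),(p,0,0)),((609,-52,90),(p,0,0)))
E
```

```text
rim [612.14752843 -52.52654508  76.        ]
rim [610.78855237 -52.57793592  86.        ]
[122.7, 266.5, 153.7, 301.5] 0.96
[270.0, 217.0, 303.3, 263.3] 0.91
[301.4, 306.2, 334.5, 353.5] 0.71
[194.6, 297.4, 218.4, 331.3] 0.63
[233.2, 276.9, 249.0, 304.3] 0.56
lab [532.3  -5.9  42. ]
lab [ 532.1 -104.2   42. ]
lab [ 475.8 -106.4   17. ]
lab [478.6  -4.8  17. ]
car [665.   17.7  10. ]
car [ 664.7 -120.9   10. ]
car [ 457.8 -126.    10. ]
car [458.   13.8  10. ]
off [0.9991, -0.0142, 0.6402] rot [-0.0, -0.0, -0.0001] deg0
off [0.0, -0.0, 0.5] rot [0.0, 0.0, 0.0] deg0
off [0.0, -0.0, 0.25] rot [0.0, 0.0, 0.0] deg0
```

Call:
{"name": "send_rows", "arguments": {"offset": [[0.3, -0.017, 0.1], [0.6, -0.017, 0.3], [0.9, -0.017, 0.5], [1.0, -0.017, 0.6], [1.0, -0.017, 0.6]], "delta_rot": [[0, 0, 0], [0, 0, 0], [0, 0, 0], [0, 0, 0], [0, 0, 0]]}}

```text
time: 30.08
tool_pos: [608.5, -51.3, 183.7]
tcp_rot: [-3.141, 0.003, -0.0]
contact_force: [-0.8, -0.3, -0.1]
grip_width: 65.4
finger_force: 30.0
```

Call:
{"name": "send_rows", "arguments": {"offset": [[0.01, 0, 0.15], [0.01, 0, 0.3], [0.01, 0, 0.45], [0.01, 0, 0.55], [0.01, 0, 0.6], [0.01, 0, 0.6]], "delta_rot": [[0, 0, 0], [0, 0, 0], [0, 0, 0], [0, 0, 0], [0, 0, 0], [0, 0, 0]]}}

```text
time: 30.82
tool_pos: [610.2, -51.5, 113.2]
tcp_rot: [-3.142, -0.0, -0.001]
contact_force: [0.2, -0.2, 0.3]
grip_width: 64.7
finger_force: 30.0
```

Call:
{"name": "send_rows", "arguments": {"offset": [[0, 0.008, 0.06], [0, 0.008, 0.12], [0, 0.008, 0.17], [0, 0.008, 0.18]], "delta_rot": [[0, 0, 0], [0, 0, 0], [0, 0, 0], [0, 0, 0]]}}

```text
time: 31.32
tool_pos: [610.0, -52.3, 90.5]
tcp_rot: [-3.141, 0.001, -0.001]
contact_force: [0.6, 0.1, 0.4]
grip_width: 65.2
finger_force: 30.0
```

Call:
{"name": "send_rows", "arguments": {"offset": [[0, 0, 0.015], [0, 0, 0.03], [0, 0, 0.03]], "delta_rot": [[0, 0, 0], [0, 0, 0], [0, 0, 0]]}}

```text
time: 31.7
tool_pos: [610.3, -52.4, 87.6]
tcp_rot: [-3.142, 0.0, -0.001]
contact_force: [-0.6, -0.8, -0.5]
grip_width: 65.3
finger_force: 30.0
```

Call:
{"name": "send_rows", "arguments": {"offset": [[0, 0, 0.015], [0, 0, 0.02], [0, 0, 0.02]], "delta_rot": [[0, 0, 0], [0, 0, 0], [0, 0, 0]]}}

```text
time: 32.08
tool_pos: [610.8, -52.4, 86.0]
tcp_rot: [3.141, -0.001, -0.001]
contact_force: [-0.6, 0.9, 5.4]
grip_width: 64.9
finger_force: 30.0
```

Seated with contact at z = 86, so the carrier base is at about 8 mm. Release, then go to beaker2.

Call:
{"name": "send_rows", "arguments": {"offset": [[0, 0, -0.005], [0, 0, -0.005], [0, 0, -0.005], [0, 0, -0.005]], "delta_rot": [[0, 0, 0], [0, 0, 0], [0, 0, 0], [0, 0, 0]], "grip": 1}}

```text
time: 32.58
tool_pos: [610.2, -52.4, 85.6]
tcp_rot: [-3.141, 0.0, -0.001]
contact_force: [-0.4, -0.3, -0.3]
grip_width: 91.3
finger_force: 0.0
```

Call:
{"name": "send_rows", "arguments": {"offset": [[0, 0, -0.3], [0, 0, -0.8], [0, 0, -1], [0, 0, -1]], "delta_rot": [[0, 0, 0], [0, 0, 0], [0, 0, 0], [0, 0, 0]]}}

```text
time: 33.08
tool_pos: [611.3, -52.6, 208.0]
tcp_rot: [3.141, -0.005, -0.001]
contact_force: [0.2, -0.1, -0.4]
grip_width: 91.7
finger_force: 0.0
```

```bash
python3 - <<'E'
from chk import *
p=np.pi
go(((540,-140,230),(p,0,.8)),((427,-238,200),(p,0,p/2)))
chk()
E
```

```text
off [-0.5928, 0.729, -0.1855] rot [0.0004, -0.0006, -0.1274] deg46
off [-1.2419, -0.1065, 0.25] rot [0.0, 0.0, -0.1227] deg44
33.075 [611.3 -52.6 208. ] [ 3.141e+00 -5.000e-03 -1.000e-03]
wrist [397. 387.] 0.85 [ 409.9 -140.     0. ]
wrist [312. 214.] 0.82 [602.6 -48.    0. ]
wrist [472.  93.] 0.5 [ 710.9 -187.4    0. ]
top [421. 247.] 0.83 [ 424.2 -248.1    0. ]
top [453. 303.] 0.81 [ 263.7 -334.3    0. ]
top [386. 247.] 0.57 [ 425.3 -146.9    0. ]
top [353. 185.] 0.53 [607.9 -57.6   0. ]
top [351. 181.] 0.46 [619.6 -52.3   0. ]
```

```bash
python3 - <<'E'
from h import *
p=np.pi
go(((505,-165,230),(p,0,.8)),((427.3,-238.6,190),(p,0,p/2)))
E
```

```text
off [-0.8702, 0.9401, -0.2159] rot [-0.0003, 0.0005, -0.1274] deg46
off [-0.8911, -0.0372, 0.3333] rot [0.0, 0.0, -0.1227] deg44
```

Call:
{"name": "send_rows", "arguments": {"offset": [[-0.87, 0.94, -0.216], [-0.87, 0.94, -0.216], [-0.87, 0.94, -0.216], [-0.87, 0.94, -0.216], [-0.87, 0.94, -0.216]], "delta_rot": [[0, 0, -0.127], [0, 0, -0.127], [0, 0, -0.127], [0, 0, -0.127], [0, 0, -0.127]]}}

```text
time: 33.9
tool_pos: [505.0, -165.5, 230.5]
tcp_rot: [-3.139, 0.001, 0.799]
contact_force: [-0.3, 0.3, -0.7]
grip_width: 91.9
finger_force: 0.0
```

Call:
{"name": "send_rows", "arguments": {"offset": [[-0.89, -0.037, 0.333], [-0.89, -0.037, 0.333], [-0.89, -0.037, 0.333], [-0.89, -0.037, 0.333], [-0.89, -0.037, 0.333], [-0.89, -0.037, 0.333]], "delta_rot": [[0, 0, -0.123], [0, 0, -0.123], [0, 0, -0.123], [0, 0, -0.123], [0, 0, -0.123], [0, 0, -0.123]]}}

```text
time: 34.65
tool_pos: [427.5, -238.1, 190.6]
tcp_rot: [-3.14, -0.002, 1.569]
contact_force: [-0.3, 0.1, -0.5]
grip_width: 91.7
finger_force: 0.0
```

```bash
python3 - <<'E'
from chk import *
chk()
for d in finder.silhouettes("beaker1","wrist") if optics.capture("wrist") is not None else []: print(d["box"],d["confidence"])
print(proj("wrist",np.array([427.3,-238.6,72])),proj("wrist",np.array([427.3,-238.6,0])))
go(((427.3,-238.6,100),(np.pi,0,np.pi/2)),((427.3,-238.6,56),(np.pi,0,np.pi/2)))
E
```

```text
34.65 [ 427.5 -238.1  190.6] [-3.140e+00 -2.000e-03  1.569e+00]
wrist [305. 102.] 0.8 [ 418.8 -144.1    0. ]
wrist [140. 313.] 0.75 [ 254.5 -340.4    0. ]
top [353. 183.] 0.89 [614.5 -57.4   0. ]
top [352. 183.] 0.67 [613.9 -55.1   0. ]
top [452. 306.] 0.65 [ 256.2 -331.4    0. ]
top [250. 200.] 0.63 [568.5 240.2   0. ]
top [382. 249.] 0.45 [ 420.5 -136.8    0. ]
[270.9, 62.9, 329.3, 121.2] 0.75
[510.1, 0.5, 640.0, 28.7] 0.71
[276.7, 186.2, 351.2, 268.7] 0.61
[117.9, 288.9, 158.5, 326.6] 0.56
[314.49098837 232.41645464] [314.64305705 211.29666591]
off [-0.0026, -0.0056, 0.7633] rot [-0.0, -0.0, -0.0001] deg0
off [0.0, -0.0, 0.3667] rot [0.0, 0.0, 0.0] deg0
```

Beaker2 is where expected; descending.

Call:
{"name": "send_rows", "arguments": {"offset": [[0, -0.004, 0.3], [0, -0.004, 0.6], [0, -0.004, 0.76]], "delta_rot": [[0, 0, 0], [0, 0, 0], [0, 0, 0]]}}

```text
time: 35.33
tool_pos: [426.9, -237.8, 98.9]
tcp_rot: [-3.14, -0.001, 1.57]
contact_force: [0.0, -0.8, 0.1]
grip_width: 92.3
finger_force: 0.0
```

Call:
{"name": "send_rows", "arguments": {"offset": [[0, 0, 0.15], [0, 0, 0.28], [0, 0, 0.367], [0, 0, 0.367]], "delta_rot": [[0, 0, 0], [0, 0, 0], [0, 0, 0], [0, 0, 0]]}}

```text
time: 35.83
tool_pos: [427.3, -238.2, 56.0]
tcp_rot: [-3.141, -0.001, 1.57]
contact_force: [0.2, 0.1, 0.7]
grip_width: 92.1
finger_force: 0.0
```

Call:
{"name": "send_rows", "arguments": {"offset": [[0, 0, 0], [0, 0, 0], [0, 0, 0], [0, 0, 0], [0, 0, 0], [0, 0, 0], [0, 0, 0]], "delta_rot": [[0, 0, 0], [0, 0, 0], [0, 0, 0], [0, 0, 0], [0, 0, 0], [0, 0, 0], [0, 0, 0]], "grip": 0}}

```text
time: 36.7
tool_pos: [427.6, -238.5, 56.6]
tcp_rot: [3.141, 0.0, 1.57]
contact_force: [-0.5, 0.5, 2.6]
grip_width: 50.7
finger_force: 30.0
```

Call:
{"name": "send_rows", "arguments": {"offset": [[0, 0, -0.1], [0, 0, -0.4], [0, 0, -0.7], [0, 0, -1], [0, 0, -1]], "delta_rot": [[0, 0, 0], [0, 0, 0], [0, 0, 0], [0, 0, 0], [0, 0, 0]]}}

```text
time: 37.33
tool_pos: [428.9, -239.4, 179.7]
tcp_rot: [3.136, 0.004, 1.57]
contact_force: [0.2, 0.5, -1.4]
grip_width: 51.0
finger_force: 30.0
```

```bash
python3 - <<'E'
from h import *
p=np.pi
go(((505,-165,230),(p,0,1.)),((590,-80,225),(p,0,.3)),((610.3,-52.5,205),(p,0,0)))
E
```

```text
off [0.6185, 0.6358, -0.4179] rot [0.001, 0.0004, 0.0908] deg33
off [0.9788, 0.2133, 0.0417] rot [0.0, -0.0, 0.1114] deg40
off [0.2293, -0.1689, 0.1667] rot [0.0, -0.0, 0.0477] deg17
```

Call:
{"name": "send_rows", "arguments": {"offset": [[0.2, 0.2, -0.2], [0.4, 0.4, -0.3], [0.6, 0.6, -0.35], [0.8, 0.8, -0.35], [0.8, 0.8, -0.35]], "delta_rot": [[0, 0, 0], [0, 0, 0], [0, 0, 0], [0, 0, 0], [0, 0, 0]]}}

```text
time: 37.95
tool_pos: [524.2, -140.8, 217.5]
tcp_rot: [-3.14, -0.001, 1.573]
contact_force: [-0.2, -0.7, -0.6]
grip_width: 51.2
finger_force: 30.0
```

Call:
{"name": "send_rows", "arguments": {"offset": [[0.2, 0.2, 0], [0.4, 0.4, 0], [0.6, 0.57, 0], [0.75, 0.71, 0], [0.75, 0.71, 0], [0.75, 0.71, 0]], "delta_rot": [[0, 0, 0], [0, 0, 0], [0, 0, 0], [0, 0, 0], [0, 0, 0], [0, 0, 0]]}}

```text
time: 38.7
tool_pos: [608.0, -53.5, 218.0]
tcp_rot: [-3.14, 0.0, 1.57]
contact_force: [-0.3, -0.3, -1.1]
grip_width: 51.0
finger_force: 30.0
```

```bash
python3 - <<'E'
from h import *
go(((610.3,-52.5,125),(np.pi,0,np.pi/2)),((610.3,-52.5,108),(np.pi,0,np.pi/2)))
E
```

```text
off [0.0081, 0.0207, 0.775] rot [-0.0002, 0.0, -0.0002] deg0
off [0.0, -0.0, 0.1417] rot [0.0, 0.0, 0.0] deg0
```

Call:
{"name": "send_rows", "arguments": {"offset": [[0.008, 0.018, 0.2], [0.008, 0.018, 0.4], [0.008, 0.018, 0.55], [0.008, 0.018, 0.7], [0.008, 0.018, 0.775], [0.008, 0.018, 0.775]], "delta_rot": [[0, 0, 0], [0, 0, 0], [0, 0, 0], [0, 0, 0], [0, 0, 0], [0, 0, 0]]}}

```text
time: 39.45
tool_pos: [610.5, -52.2, 125.3]
tcp_rot: [-3.141, -0.0, 1.569]
contact_force: [-0.0, -0.3, -0.4]
grip_width: 50.9
finger_force: 30.0
```

Call:
{"name": "send_rows", "arguments": {"offset": [[0, 0, 0.05], [0, 0, 0.1], [0, 0, 0.14], [0, 0, 0.14]], "delta_rot": [[0, 0, 0], [0, 0, 0], [0, 0, 0], [0, 0, 0]]}}

```text
time: 39.95
tool_pos: [610.8, -51.5, 108.2]
tcp_rot: [-3.141, -0.0, 1.57]
contact_force: [0.1, -0.2, 0.1]
grip_width: 51.2
finger_force: 30.0
```

Call:
{"name": "send_rows", "arguments": {"offset": [[0, 0, 0.015], [0, 0, 0.025], [0, 0, 0.025]], "delta_rot": [[0, 0, 0], [0, 0, 0], [0, 0, 0]]}}

```text
time: 40.33
tool_pos: [611.0, -51.6, 105.7]
tcp_rot: [-3.142, -0.0, 1.57]
contact_force: [-0.2, 0.0, -0.1]
grip_width: 51.2
finger_force: 30.0
```

Call:
{"name": "send_rows", "arguments": {"offset": [[0, 0, 0.012], [0, 0, 0.02], [0, 0, 0.02]], "delta_rot": [[0, 0, 0], [0, 0, 0], [0, 0, 0]]}}

```text
time: 40.7
tool_pos: [611.2, -51.6, 104.6]
tcp_rot: [3.14, 0.0, 1.57]
contact_force: [-2.7, -0.2, 7.0]
grip_width: 51.1
finger_force: 30.0
```

Call:
{"name": "send_rows", "arguments": {"offset": [[0, 0, -0.005], [0, 0, -0.005], [0, 0, -0.005], [0, 0, -0.005], [0, 0, -0.005]], "delta_rot": [[0, 0, 0], [0, 0, 0], [0, 0, 0], [0, 0, 0], [0, 0, 0]], "grip": 1}}

```text
time: 41.32
tool_pos: [611.0, -51.6, 103.8]
tcp_rot: [-3.141, -0.0, 1.57]
contact_force: [0.8, -0.7, -0.1]
grip_width: 91.5
finger_force: 0.0
```

Call:
{"name": "send_rows", "arguments": {"offset": [[0, 0, -0.3], [0, 0, -0.8], [0, 0, -1], [0, 0, -1]], "delta_rot": [[0, 0, 0], [0, 0, 0], [0, 0, 0], [0, 0, 0]]}}

```text
time: 41.82
tool_pos: [612.0, -51.7, 226.1]
tcp_rot: [3.137, 0.001, 1.57]
contact_force: [0.1, -0.6, -0.8]
grip_width: 92.1
finger_force: 0.0
```

Call:
{"name": "send_rows", "arguments": {"offset": [[-0.38, -0.81, 0], [-0.38, -0.81, 0], [-0.38, -0.81, 0]], "delta_rot": [[0, 0, 0], [0, 0, 0], [0, 0, 0]]}}

```text
time: 42.2
tool_pos: [510.9, -97.7, 222.5]
tcp_rot: [-3.138, -0.001, 1.568]
contact_force: [0.6, -0.0, 0.1]
grip_width: 92.0
finger_force: 0.0
```

Call:
{"name": "send_rows", "arguments": {"offset": [[-0.37, -0.81, 0.3], [-0.37, -0.81, 0.3], [-0.37, -0.81, 0.3], [-0.37, -0.81, 0.3], [-0.37, -0.81, 0.3]], "delta_rot": [[0, 0, 0], [0, 0, 0], [0, 0, 0], [0, 0, 0], [0, 0, 0]]}}

```text
time: 42.82
tool_pos: [418.0, -141.3, 188.0]
tcp_rot: [3.141, 0.0, 1.571]
contact_force: [-0.0, 0.1, 0.2]
grip_width: 91.7
finger_force: 0.0
```

```bash
python3 - <<'E'
from chk import *
chk()
optics.capture("wrist")
for d in finder.silhouettes("beaker1","wrist"): print(d["box"],d["confidence"])
q=np.array([416.6,-141.8,70]);print(proj("wrist",q),proj("wrist",q*[1,1,0]))
P=(np.pi,0,np.pi/2)
go(((416.6,-141.8,110),P),((416.6,-141.8,54),P))
E
```

```text
42.825 [ 418.  -141.3  188. ] [3.141 0.    1.571]
wrist [163. 398.] 0.88 [ 258.6 -340.2    0. ]
wrist [583. 102.] 0.67 [641.  -47.3   0. ]
wrist [564. 102.] 0.65 [625.7 -47.6   0. ]
wrist [550. 110.] 0.64 [614.9 -53.6   0. ]
wrist [313. 215.] 0.57 [ 415.4 -144.4    0. ]
top [350. 184.] 0.62 [612.5 -49.5   0. ]
top [351. 182.] 0.62 [617.5 -52.6   0. ]
top [453. 303.] 0.61 [ 264.6 -333.7    0. ]
top [354. 185.] 0.54 [608.2 -59.9   0. ]
top [386. 248.] 0.47 [ 425.  -148.6    0. ]
[288.3, 196.8, 342.6, 255.8] 0.86
[161.2, 389.0, 187.1, 414.8] 0.76
[506.3, 35.0, 639.0, 169.9] 0.65
[560.4, 38.9, 639.8, 156.9] 0.65
[591.9, 55.0, 640.0, 147.4] 0.63
[315.00027128 233.31371924] [315.02312642 212.39417087]
off [-0.0043, -0.0027, 0.6498] rot [0.0, -0.0, -0.0] deg0
off [0.0, -0.0, 0.4667] rot [0.0, 0.0, 0.0] deg0
```

Call:
{"name": "send_rows", "arguments": {"offset": [[-0.004, -0.006, 0.3], [-0.004, -0.006, 0.55], [-0.004, -0.006, 0.65]], "delta_rot": [[0, 0, 0], [0, 0, 0], [0, 0, 0]]}}

```text
time: 43.5
tool_pos: [415.2, -141.5, 108.7]
tcp_rot: [-3.14, -0.001, 1.57]
contact_force: [0.3, -0.4, 0.2]
grip_width: 91.3
finger_force: 0.0
```

Call:
{"name": "send_rows", "arguments": {"offset": [[0, 0, 0.2], [0, 0, 0.38], [0, 0, 0.466], [0, 0, 0.466]], "delta_rot": [[0, 0, 0], [0, 0, 0], [0, 0, 0], [0, 0, 0]]}}

```text
time: 44.0
tool_pos: [416.0, -141.9, 54.0]
tcp_rot: [-3.141, -0.0, 1.57]
contact_force: [-0.2, -0.7, 0.1]
grip_width: 92.1
finger_force: 0.0
```

Call:
{"name": "send_rows", "arguments": {"offset": [[0, 0, 0], [0, 0, 0], [0, 0, 0], [0, 0, 0], [0, 0, 0], [0, 0, 0], [0, 0, 0], [0, 0, 0]], "delta_rot": [[0, 0, 0], [0, 0, 0], [0, 0, 0], [0, 0, 0], [0, 0, 0], [0, 0, 0], [0, 0, 0], [0, 0, 0]], "grip": 0}}

```text
time: 45.0
tool_pos: [415.9, -141.9, 54.0]
tcp_rot: [3.141, -0.0, 1.57]
contact_force: [0.6, 0.9, 0.9]
grip_width: 39.1
finger_force: 30.0
```

Call:
{"name": "send_rows", "arguments": {"offset": [[0, 0, -0.1], [0, 0, -0.4], [0, 0, -0.7], [0, 0, -1], [0, 0, -1]], "delta_rot": [[0, 0, 0], [0, 0, 0], [0, 0, 0], [0, 0, 0], [0, 0, 0]]}}

```text
time: 45.62
tool_pos: [417.3, -142.7, 177.1]
tcp_rot: [3.136, 0.003, 1.57]
contact_force: [0.6, -0.2, -1.6]
grip_width: 38.7
finger_force: 30.0
```

Call:
{"name": "send_rows", "arguments": {"offset": [[0.08, 0.2, -0.25], [0.16, 0.4, -0.45], [0.26, 0.6, -0.5], [0.37, 0.8, -0.5], [0.37, 0.8, -0.5]], "delta_rot": [[0, 0, 0], [0, 0, 0], [0, 0, 0], [0, 0, 0], [0, 0, 0]]}}

```text
time: 46.25
tool_pos: [512.2, -96.7, 232.9]
tcp_rot: [-3.14, -0.001, 1.572]
contact_force: [-0.3, -0.1, -0.7]
grip_width: 38.7
finger_force: 30.0
```

Call:
{"name": "send_rows", "arguments": {"offset": [[0.1, 0.2, 0], [0.2, 0.4, 0], [0.3, 0.6, 0], [0.375, 0.81, 0], [0.375, 0.81, 0], [0.375, 0.81, 0]], "delta_rot": [[0, 0, 0], [0, 0, 0], [0, 0, 0], [0, 0, 0], [0, 0, 0], [0, 0, 0]]}}

```text
time: 47.0
tool_pos: [607.9, -53.2, 233.4]
tcp_rot: [-3.14, -0.0, 1.57]
contact_force: [0.7, -0.6, -0.0]
grip_width: 39.0
finger_force: 30.0
```

```bash
python3 - <<'E'
from h import *
go(((611,-52,140),(np.pi,0,np.pi/2)),((611,-52,126),(np.pi,0,np.pi/2)))
E
```

```text
off [0.0098, 0.0274, 0.7786] rot [-0.0003, -0.0, -0.0001] deg0
off [0.0, -0.0, 0.1167] rot [0.0, 0.0, 0.0] deg0
```

Call:
{"name": "send_rows", "arguments": {"offset": [[0.008, 0.02, 0.2], [0.008, 0.02, 0.4], [0.008, 0.02, 0.55], [0.008, 0.02, 0.7], [0.008, 0.02, 0.775], [0.008, 0.02, 0.775]], "delta_rot": [[0, 0, 0], [0, 0, 0], [0, 0, 0], [0, 0, 0], [0, 0, 0], [0, 0, 0]]}}

```text
time: 47.75
tool_pos: [610.8, -52.0, 140.8]
tcp_rot: [-3.14, -0.0, 1.57]
contact_force: [0.4, 0.0, -0.1]
grip_width: 39.1
finger_force: 30.0
```

Call:
{"name": "send_rows", "arguments": {"offset": [[0, 0, 0.05], [0, 0, 0.1], [0, 0, 0.13], [0, 0, 0.13]], "delta_rot": [[0, 0, 0], [0, 0, 0], [0, 0, 0], [0, 0, 0]]}}

```text
time: 48.25
tool_pos: [611.3, -51.6, 125.1]
tcp_rot: [-3.141, -0.0, 1.57]
contact_force: [-0.8, -0.1, 0.5]
grip_width: 38.8
finger_force: 30.0
```

Call:
{"name": "send_rows", "arguments": {"offset": [[0, 0, 0.015], [0, 0, 0.02], [0, 0, 0.02]], "delta_rot": [[0, 0, 0], [0, 0, 0], [0, 0, 0]]}}

```text
time: 48.62
tool_pos: [611.5, -51.7, 123.1]
tcp_rot: [3.142, -0.0, 1.57]
contact_force: [0.7, -1.0, -0.8]
grip_width: 38.7
finger_force: 30.0
```

Call:
{"name": "send_rows", "arguments": {"offset": [[0, 0, 0.015], [0, 0, 0.02], [0, 0, 0.02]], "delta_rot": [[0, 0, 0], [0, 0, 0], [0, 0, 0]]}}

```text
time: 49.0
tool_pos: [611.9, -51.7, 122.0]
tcp_rot: [3.14, 0.0, 1.57]
contact_force: [-1.5, 0.4, 6.4]
grip_width: 38.6
finger_force: 30.0
```

Beaker3 is seated. Release, rise, and photograph.

Call:
{"name": "send_rows", "arguments": {"offset": [[0, 0, -0.008], [0, 0, -0.008], [0, 0, -0.008], [0, 0, -0.008], [0, 0, -0.008], [0, 0, -0.008]], "delta_rot": [[0, 0, 0], [0, 0, 0], [0, 0, 0], [0, 0, 0], [0, 0, 0], [0, 0, 0]], "grip": 1}}

```text
time: 49.75
tool_pos: [611.5, -51.7, 121.6]
tcp_rot: [-3.142, -0.0, 1.57]
contact_force: [0.9, -0.5, -0.3]
grip_width: 90.5
finger_force: 0.0
```

Call:
{"name": "send_rows", "arguments": {"offset": [[0, 0, -0.3], [0, 0, -0.8], [0, 0, -1], [0, 0, -1]], "delta_rot": [[0, 0, 0], [0, 0, 0], [0, 0, 0], [0, 0, 0]]}}

```text
time: 50.25
tool_pos: [612.4, -51.9, 243.8]
tcp_rot: [3.137, 0.001, 1.57]
contact_force: [-0.1, 0.0, -0.9]
grip_width: 91.7
finger_force: 0.0
```

```bash
python3 - <<'E'
from h import *
k=np.load("kb.npy",allow_pickle=True).item();p=np.pi
C=[onz("",u,8,k) for u in((429,138),(520,172),(487,244),(398,213))]
print(np.round(C,1),"centre",np.mean(C,0))
w=optics.capture("wrist");np.save("wn.npy",w)
go(((530,-130,270),(p,0,.9)),((440,-220,280),(p,0,.2)),((380,-325,280),(p,0,-.36)))
E
```

```text
[[ 478.9 -300.8    8. ]
 [ 439.6 -413.1    8. ]
 [ 349.2 -384.9    8. ]
 [ 389.1 -270.     8. ]] centre [ 414.2039496  -342.19383793    8.        ]
off [-0.6529, -0.6789, -0.2366] rot [0.0001, -0.0, 0.1067] deg38
off [-1.0537, -0.1213, -0.0833] rot [0.0, -0.0, 0.1114] deg40
off [-0.6639, 0.7582, 0.0] rot [-0.0, -0.0, 0.0891] deg32
```

Call:
{"name": "send_rows", "arguments": {"offset": [[-0.653, -0.679, -0.237], [-0.653, -0.679, -0.237], [-0.653, -0.679, -0.237], [-0.653, -0.679, -0.237]], "delta_rot": [[0, 0, 0.107], [0, 0, 0.107], [0, 0, 0.107], [0, 0, 0.107]]}}

```text
time: 50.8
tool_pos: [528.8, -130.4, 268.2]
tcp_rot: [-3.139, 0.001, 0.892]
contact_force: [0.0, 0.0, -0.3]
grip_width: 91.8
finger_force: 0.0
```

Call:
{"name": "send_rows", "arguments": {"offset": [[-1, -0.121, -0.083], [-1, -0.121, -0.083], [-1, -0.121, -0.083], [-1, -0.121, -0.083], [-1, -0.121, -0.083]], "delta_rot": [[0, 0, 0.111], [0, 0, 0.111], [0, 0, 0.111], [0, 0, 0.111], [0, 0, 0.111]]}}

```text
time: 51.42
tool_pos: [443.1, -214.6, 278.3]
tcp_rot: [-3.139, 0.002, 0.201]
contact_force: [-0.1, 0.6, 1.3]
grip_width: 91.7
finger_force: 0.0
```

Call:
{"name": "send_rows", "arguments": {"offset": [[-0.66, 0.76, 0], [-0.66, 0.76, 0], [-0.66, 0.76, 0], [-0.66, 0.76, 0], [-0.66, 0.76, 0]], "delta_rot": [[0, 0, 0.089], [0, 0, 0.089], [0, 0, 0.089], [0, 0, 0.089], [0, 0, 0.089]]}}

```text
time: 52.05
tool_pos: [384.6, -319.3, 279.4]
tcp_rot: [-3.141, 0.001, -0.353]
contact_force: [-0.0, -0.3, 0.1]
grip_width: 91.9
finger_force: 0.0
```

```bash
python3 - <<'E'
from h import *
o=get_obs();print(o["time"],o["tool_pos"],o["tcp_rot"])
w=optics.capture("wrist");k=optics.get_calibration("wrist");np.save("kd.npy",k)
for d in finder.pinpoint("scanner","wrist"): print("scanner",d["uv"],d["confidence"],onz("wrist",d["uv"],8,k))
for d in finder.pinpoint("dock","wrist"): print("dock",d["uv"],d["confidence"],onz("wrist",d["uv"],0,k))
q=proj("wrist",np.array([414,-342,70])).round().astype(int);print(q)
y0=max(0,q[1]-110);x0=max(0,min(q[0]-130,380));print("crop",x0,y0)
cr=cv2.resize(w[y0:y0+220,x0:x0+260],None,fx=2,fy=2,interpolation=cv2.INTER_CUBIC)
n=cv2.resize(np.load("wn.npy")[120:280,240:400],(280,280));m=np.zeros((440,280,3),np.uint8);m[:280]=n
# brighten dark parts
cr=(255*(cr/255.)**.6).astype(np.uint8)
cv2.imwrite("pics/sc.png",np.hstack([cr,m])[:,:,::-1])
E
```

```text
52.05 [ 384.59796311 -319.26194953  279.43240025] [-3.14091885e+00  8.99687140e-04 -3.52755834e-01]
scanner [318.5, 161.4] 0.97 [ 417.64573142 -334.3097047     8.        ]
[328 169]
crop 198 59
```

View pics/sc.png

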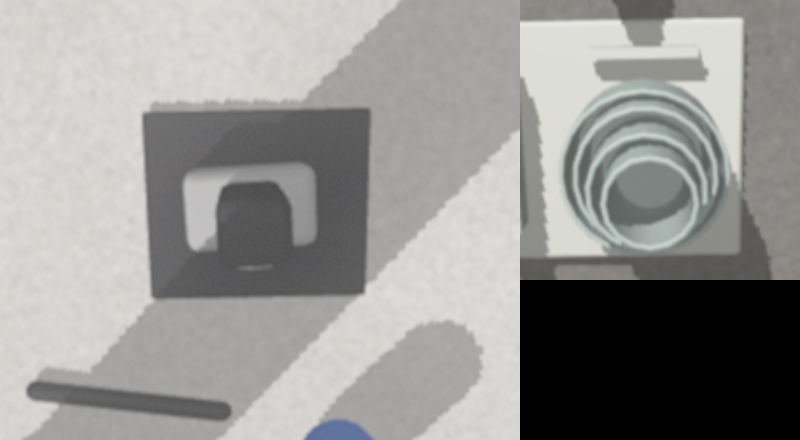

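Left: dock corners at crop (143,114), (370,109), (365,293), (152,298); grey scanner head at (183–317, 163–250); handle top about (255,234). Right: the nest shows four concentric rims.

```bash
python3 - <<'E'
from h import *
k=np.load("kd.npy",allow_pickle=True).item();p=np.pi
f=lambda l,z:np.array([onz("",(198+u/2,59+v/2),z,k) for u,v in l])
D=f([(143,114),(370,109),(365,293),(152,298)],8);H=f([(183,172),(315,163),(317,243),(187,250)],42);T=f([(255,234)],132)
for n,Q in(("dock",D),("head",H)):
    yd=(Q[0]-Q[1])+(Q[3]-Q[2]);print(n,Q.mean(0).round(1),"yaw",-np.arctan2(yd[0],yd[1]),np.linalg.norm(yd)/2,np.linalg.norm(Q[0]-Q[3]))
print("top",T.round(1))
go(((416,-340,200),(p,0,-.29)),((416,-340,100),(p,0,-.29)))
E
```

```text
dock [ 413.7 -342.3    8. ] yaw -0.330840699581732 118.67697884249213 98.07040128734016
head [ 417.8 -339.1   42. ] yaw -0.29330413518789433 65.2680608080763 38.409302906354796
top [[ 416.5 -338.8  132. ]]
off [0.3041, 0.0713, 0.6655] rot [-0.0, 0.0, -0.0103] deg4
off [0.0, -0.0, 0.8333] rot [0.0, 0.0, 0.0] deg0
```

```bash
python3 - <<'E'
from h import *
p=np.pi
go(((417,-339,175),(p,0,-.293)),((417,-339,95),(p,0,-.293)),((417,-339,195),(p,0,-.293)))
E
```

```text
off [0.309, 0.0606, 0.8738] rot [-0.0, 0.0, -0.0099] deg4
off [0.0, -0.0, 0.6667] rot [0.0, 0.0, 0.0] deg0
off [0.0, 0.0, -0.8333] rot [0.0, 0.0, 0.0] deg0
```

Call:
{"name": "send_rows", "arguments": {"offset": [[0.15, 0.06, 0.2], [0.309, 0.061, 0.5], [0.309, 0.061, 0.8], [0.309, 0.061, 0.872], [0.309, 0.061, 0.872]], "delta_rot": [[0, 0, -0.01], [0, 0, -0.01], [0, 0, -0.01], [0, 0, -0.01], [0, 0, -0.01]]}}

```text
time: 52.82
tool_pos: [416.8, -339.7, 175.8]
tcp_rot: [-3.142, -0.0, -0.295]
contact_force: [-0.6, 0.2, -0.5]
grip_width: 91.9
finger_force: 0.0
```

Call:
{"name": "send_rows", "arguments": {"offset": [[0, 0, 0.25], [0, 0, 0.45], [0, 0, 0.6], [0, 0, 0.667], [0, 0, 0.667]], "delta_rot": [[0, 0, 0], [0, 0, 0], [0, 0, 0], [0, 0, 0], [0, 0, 0]]}}

```text
time: 53.45
tool_pos: [416.9, -340.2, 96.1]
tcp_rot: [3.141, -0.001, -0.296]
contact_force: [0.2, -0.3, -0.2]
grip_width: 92.1
finger_force: 0.0
```

Call:
{"name": "send_rows", "arguments": {"offset": [[0, 0, 0], [0, 0, 0], [0, 0, 0], [0, 0, 0], [0, 0, 0], [0, 0, 0], [0, 0, 0], [0, 0, 0]], "delta_rot": [[0, 0, 0], [0, 0, 0], [0, 0, 0], [0, 0, 0], [0, 0, 0], [0, 0, 0], [0, 0, 0], [0, 0, 0]], "grip": 0}}

```text
time: 54.45
tool_pos: [416.5, -339.7, 95.2]
tcp_rot: [-3.141, 0.0, -0.296]
contact_force: [0.0, 0.3, -0.2]
grip_width: 30.0
finger_force: 30.0
```

```bash
python3 - <<'E'
from h import *
p=np.pi;a=np.radians(25)
o=get_obs();print(o["tool_pos"],o["tcp_rot"],o["grip_width"])
# label centre: from views kb (211.5,113?), kc
ka,kb,kc=[np.load(f"k{c}.npy",allow_pickle=True).item() for c in "abc"]
# label corner centres (plate face): kc quad, kb quad, ka quad
qa=[(329/1.21875,(373-260)/1.1736),(442/1.21875,(373-260)/1.1736),(439/1.21875,(434-260)/1.1736),(333/1.21875,(434-260)/1.1736)]
qb=[(162,87),(254,83),(260,136),(170,141)]
qc=[(264,160),(369,160),(366,213),(268,210.5)]
P=[]
for A,B,C in zip(qa,qb,qc):
    t,e=tri([ray("",A,ka),ray("",B,kb),ray("",C,kc)]);P.append(t);print(t.round(1),e.round(1))
P=np.array(P);print("centre",P.mean(0).round(1));n=np.cross(P[1]-P[3],P[0]-P[2]);print(n/np.linalg.norm(n))
yd=P[0]-P[1]+P[3]-P[2];print("yaw",-np.arctan2(yd[0],yd[1]))
E
```

```text
[ 416.47678481 -339.72804595   95.16180848] [-3.14133129e+00  2.11763999e-04 -2.95956139e-01] 30.018343843045123
[532.1  -4.8  36.6] 0.7
[ 533.3 -103.3   45.3] 2.1
[ 479.2 -104.7   27.1] 2.5
[477.6  -4.3  22.5] 2.6
centre [505.6 -54.3  32.9]
[-0.28543088  0.05973565  0.95653587]
yaw 0.013818685914275205
```

```bash
python3 - <<'E'
from h import *
p=np.pi;a=np.radians(25)
F=np.array([505,-54.6,31]);Rt=R.from_euler("xyz",(p,-a,.02));n=-Rt.apply([0,0,1]);t=F+157*n;print(n,t)
P=(p,-a,.02)
go(((417,-339,195),(p,0,-.293)),((430,-230,220),(p,-.15,-.2)),((432,-135,230),(p,-.3,-.1)),(t+45*n,P),(t,P))
E
```

```text
[-0.42253374 -0.0084518   0.90630779] [438.66220268 -55.92693288 173.29032256]
off [0.0022, -0.0073, -0.832] rot [-0.0, 0.0, -0.0005] deg0
off [-0.1586, -0.9009, -0.2083] rot [0.0011, 0.0239, -0.0148] deg10
off [-0.1269, -0.7792, -0.1035] rot [0.0036, 0.0239, -0.0155] deg10
off [-0.1996, -0.6422, 0.0772] rot [0.0069, 0.0217, -0.0178] deg10
off [0.0, -0.0, 0.375] rot [0.0, 0.0, 0.0] deg0
```

Call:
{"name": "send_rows", "arguments": {"offset": [[0, 0, -0.1], [0, 0, -0.35], [0, 0, -0.6], [0, 0, -0.832], [0, 0, -0.832]], "delta_rot": [[0, 0, 0], [0, 0, 0], [0, 0, 0], [0, 0, 0], [0, 0, 0]]}}

```text
time: 55.08
tool_pos: [417.4, -340.8, 197.7]
tcp_rot: [3.139, -0.005, -0.296]
contact_force: [-0.5, -0.5, -1.6]
grip_width: 30.0
finger_force: 30.0
```

Call:
{"name": "send_rows", "arguments": {"offset": [[-0.04, -0.2, -0.15], [-0.08, -0.45, -0.208], [-0.12, -0.7, -0.208], [-0.159, -0.9, -0.208], [-0.159, -0.9, -0.208]], "delta_rot": [[0, 0.006, -0.004], [0.001, 0.012, -0.008], [0.001, 0.018, -0.012], [0.001, 0.024, -0.015], [0.001, 0.024, -0.015]]}}

```text
time: 55.7
tool_pos: [428.9, -229.2, 219.2]
tcp_rot: [-3.141, -0.149, -0.2]
contact_force: [0.2, -0.1, -1.1]
grip_width: 30.1
finger_force: 30.0
```

Call:
{"name": "send_rows", "arguments": {"offset": [[-0.04, -0.25, -0.03], [-0.08, -0.5, -0.07], [-0.127, -0.779, -0.103], [-0.127, -0.779, -0.103]], "delta_rot": [[0.001, 0.008, -0.005], [0.002, 0.016, -0.01], [0.004, 0.024, -0.0155], [0.004, 0.024, -0.0155]]}}

```text
time: 56.2
tool_pos: [431.1, -135.0, 229.4]
tcp_rot: [-3.139, -0.3, -0.101]
contact_force: [0.6, -0.4, -1.1]
grip_width: 29.5
finger_force: 30.0
```

Call:
{"name": "send_rows", "arguments": {"offset": [[-0.06, -0.2, 0.02], [-0.13, -0.42, 0.05], [-0.2, -0.642, 0.077], [-0.2, -0.642, 0.077], [-0.2, -0.642, 0.077]], "delta_rot": [[0.002, 0.007, -0.006], [0.004, 0.014, -0.012], [0.007, 0.0217, -0.0178], [0.007, 0.0217, -0.0178], [0.007, 0.0217, -0.0178]]}}

```text
time: 56.82
tool_pos: [420.6, -58.8, 214.6]
tcp_rot: [-3.14, -0.439, 0.017]
contact_force: [0.1, 0.1, -2.4]
grip_width: 29.8
finger_force: 30.0
```

```bash
python3 - <<'E'
from h import *
P=(np.pi,-np.radians(25),.02);o=get_obs();print(o["grip_width"],o["joint_positions"].round(2))
go(((438.7,-55.9,173.3),P))
optics.capture("scene");s=finder.silhouettes("scanner","scene");print([(d["box"],d["confidence"]) for d in s])
im=optics.capture("scene");cv2.imwrite("pics/scan.png",im[:,:,::-1])
w=optics.capture("wrist");k=optics.get_calibration("wrist");print(finder.boxes_of("label","wrist"),finder.pinpoint("label","wrist"))
print(proj("wrist",np.array([505,-54.6,31])))
E
```

```text
29.80711818728967 [-0.48 -0.05  2.13  0.32  0.7   0.87]
off [-0.0095, -0.0207, 0.3758] rot [-0.0, -0.0004, -0.0004] deg0
[([260.0, 210.5, 292.4, 271.3], 0.56)]
[{'box': [259.5, 179.8, 371.8, 224.4], 'confidence': 0.91}, {'box': [417.7, 0.3, 485.4, 51.8], 'confidence': 0.22}] [{'uv': [311.1, 210.5], 'confidence': 0.8}, {'uv': [312.0, 105.8], 'confidence': 0.15}]
[314.59109162 209.36476574]
```

The label lies as predicted; moving in and holding.

Call:
{"name": "send_rows", "arguments": {"offset": [[-0.01, -0.021, 0.13], [-0.01, -0.021, 0.25], [-0.01, -0.021, 0.34], [-0.01, -0.021, 0.376], [-0.01, -0.021, 0.376], [-0.01, -0.021, 0.376], [-0.01, -0.021, 0.376], [-0.01, -0.021, 0.376]], "delta_rot": [[0, 0, 0], [0, 0, 0], [0, 0, 0], [0, 0, 0], [0, 0, 0], [0, 0, 0], [0, 0, 0], [0, 0, 0]]}}

```text
time: 58.12
tool_pos: [437.7, -54.3, 173.0]
tcp_rot: [-3.139, -0.439, 0.018]
contact_force: [-0.4, 0.3, -1.3]
grip_width: 29.6
finger_force: 30.0
```

```bash
python3 - <<'E'
from h import *
P=(np.pi,-np.radians(25),.02)
go(((438.7,-55.9,173.3),P))
w=optics.capture("wrist");print(finder.boxes_of("label","wrist"));print(finder.boxes_of("scanner","wrist"))
q=[505,-54.6,31]
A=R.from_euler("z",.02)
for c in((30,50),(30,-50),(-30,50),(-30,-50)):
    print(proj("wrist",np.array(q)+A.apply([c[0]*.906,c[1],c[0]*.4226])).round(1))
im=optics.capture("scene")[190:360,230:360]
cv2.imwrite("pics/fin.png",np.hstack([cv2.resize(im,(400,523),interpolation=cv2.INTER_CUBIC),cv2.resize(w[100:360,220:420],(400,520))[:520] if 0 else cv2.resize(w[100:360,220:420],(400,523))])[:,:,::-1])
E
```

```text
off [0.0083, 0.0131, 0.0015] rot [-0.0002, -0.0004, -0.0003] deg0
[]
[{'box': [255.6, 216.2, 370.6, 376.6], 'confidence': 0.94}]
[256.1 183.1]
[380.4 182.8]
[259.3 253.8]
[377.2 253.6]
```

View pics/fin.png

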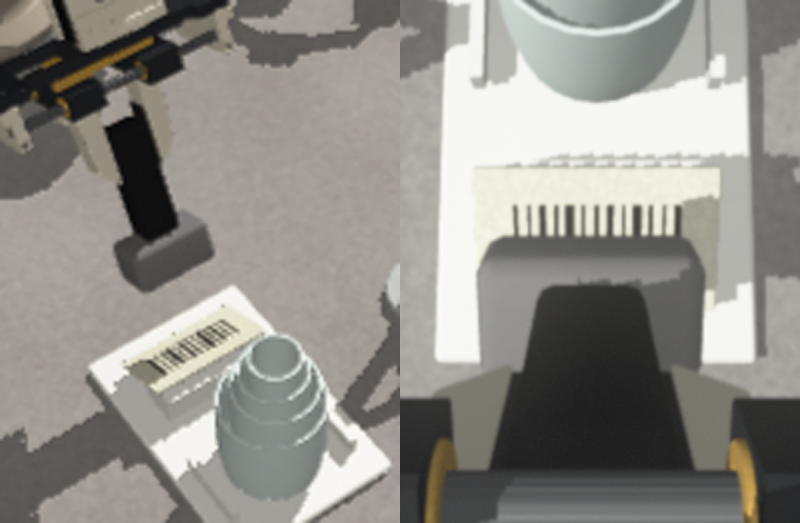

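Left: the scanner is held squarely above the label, and the nest is complete. Right: the label's top edge (px 257–380, row 183) matches the prediction. I apply a small 2 mm correction and hold.

Call:
{"name": "send_rows", "arguments": {"offset": [[0.008, 0.015, 0], [0.008, 0.015, 0], [0.008, 0.015, 0], [0.008, 0.015, 0], [0.008, 0.015, 0], [0.008, 0.015, 0], [0.008, 0.015, 0], [0.008, 0.015, 0]], "delta_rot": [[0, 0, 0], [0, 0, 0], [0, 0, 0], [0, 0, 0], [0, 0, 0], [0, 0, 0], [0, 0, 0], [0, 0, 0]]}}

```text
time: 59.32
tool_pos: [438.5, -56.1, 173.2]
tcp_rot: [-3.139, -0.439, 0.018]
contact_force: [-0.1, 0.2, -1.7]
grip_width: 29.9
finger_force: 30.0
```

Call:
{"name": "send_rows", "arguments": {"offset": [[0, 0, 0], [0, 0, 0], [0, 0, 0], [0, 0, 0], [0, 0, 0], [0, 0, 0], [0, 0, 0], [0, 0, 0]], "delta_rot": [[0, 0, 0], [0, 0, 0], [0, 0, 0], [0, 0, 0], [0, 0, 0], [0, 0, 0], [0, 0, 0], [0, 0, 0]]}}

```text
time: 60.32
tool_pos: [438.6, -56.1, 173.2]
tcp_rot: [-3.139, -0.439, 0.018]
contact_force: [-0.2, 0.5, -1.9]
grip_width: 29.6
finger_force: 30.0
```

Call:
{"name": "send_rows", "arguments": {"offset": [[0, 0, 0], [0, 0, 0], [0, 0, 0], [0, 0, 0], [0, 0, 0], [0, 0, 0], [0, 0, 0], [0, 0, 0]], "delta_rot": [[0, 0, 0], [0, 0, 0], [0, 0, 0], [0, 0, 0], [0, 0, 0], [0, 0, 0], [0, 0, 0], [0, 0, 0]]}}

```text
time: 61.32
tool_pos: [438.5, -56.1, 173.2]
tcp_rot: [-3.139, -0.439, 0.018]
contact_force: [0.5, 0.1, -1.7]
grip_width: 29.8
finger_force: 30.0
```

```bash
python3 - <<'E'
from h import *
p=np.pi;o=get_obs()
A=R.from_euler("xyz",o["tcp_rot"]);print(o["tool_pos"],o["tcp_rot"])
w=o["tool_pos"]+A.apply([0,0,87]);d=w-np.array([505,-54.6,31]);B=R.from_euler("xyz",(0,-np.radians(25),.02));print("window rel label face",B.inv().apply(d))
go(((423,-58,215),(p,-.436,.02)),((432,-135,230),(p,-.3,-.1)),((430,-230,220),(p,-.15,-.2)),((414,-342,190),(p,0,-.293)),((414,-342,103),(p,0,-.293)))
E
```

```text
[438.54540636 -56.07893263 173.18969895] [-3.13889723 -0.43864559  0.01780103]
window rel label face [5.05278350e-02 3.61582693e-03 6.99598077e+01]
off [0.0305, 0.0127, -0.3706] rot [-0.0003, -0.0004, -0.0003] deg0
off [0.1091, 0.643, -0.0871] rot [-0.0069, -0.0216, 0.0178] deg10
off [0.035, 0.7894, 0.0981] rot [-0.0036, -0.0239, 0.0155] deg10
off [0.0168, 0.9412, 0.2554] rot [-0.0011, -0.0239, 0.0148] deg10
off [0.0, -0.0, 0.725] rot [0.0, 0.0, 0.0] deg0
```

Call:
{"name": "send_rows", "arguments": {"offset": [[0.03, 0.013, -0.15], [0.03, 0.013, -0.3], [0.03, 0.013, -0.371], [0.03, 0.013, -0.371]], "delta_rot": [[0, 0, 0], [0, 0, 0], [0, 0, 0], [0, 0, 0]]}}

```text
time: 61.82
tool_pos: [423.0, -58.2, 215.4]
tcp_rot: [-3.14, -0.44, 0.018]
contact_force: [-0.7, 0.3, -1.6]
grip_width: 30.0
finger_force: 30.0
```

Call:
{"name": "send_rows", "arguments": {"offset": [[0.036, 0.21, -0.03], [0.072, 0.43, -0.06], [0.109, 0.643, -0.087], [0.109, 0.643, -0.087]], "delta_rot": [[-0.002, -0.007, 0.006], [-0.004, -0.014, 0.012], [-0.007, -0.0216, 0.0178], [-0.007, -0.0216, 0.0178]]}}

```text
time: 62.32
tool_pos: [432.7, -136.2, 229.5]
tcp_rot: [-3.14, -0.303, -0.103]
contact_force: [-0.2, 0.4, -2.5]
grip_width: 29.9
finger_force: 30.0
```

Call:
{"name": "send_rows", "arguments": {"offset": [[0.01, 0.25, 0.03], [0.02, 0.5, 0.06], [0.035, 0.789, 0.098], [0.035, 0.789, 0.098]], "delta_rot": [[-0.001, -0.008, 0.005], [-0.002, -0.016, 0.01], [-0.0036, -0.024, 0.0155], [-0.0036, -0.024, 0.0155]]}}

```text
time: 62.82
tool_pos: [429.9, -230.6, 218.3]
tcp_rot: [-3.139, -0.15, -0.202]
contact_force: [0.4, 0.3, -1.6]
grip_width: 29.9
finger_force: 30.0
```

Call:
{"name": "send_rows", "arguments": {"offset": [[0, 0.25, 0.05], [0.01, 0.5, 0.1], [0.017, 0.75, 0.18], [0.017, 0.941, 0.255], [0.017, 0.941, 0.255], [0.017, 0.941, 0.255]], "delta_rot": [[0, -0.006, 0.004], [0, -0.012, 0.008], [-0.001, -0.018, 0.012], [-0.001, -0.024, 0.0148], [-0.001, -0.024, 0.0148], [-0.001, -0.024, 0.0148]]}}

```text
time: 63.58
tool_pos: [413.8, -340.3, 189.4]
tcp_rot: [-3.138, -0.0, -0.293]
contact_force: [0.0, -0.4, -0.7]
grip_width: 30.0
finger_force: 30.0
```

```bash
python3 - <<'E'
from h import *
p=np.pi
go(((413.7,-342.2,105),(p,0,-.31)),((413.7,-342.2,97),(p,0,-.31)))
E
```

```text
off [0.0038, 0.0182, 0.7029] rot [-0.0006, -0.0001, 0.0027] deg1
off [0.0, -0.0, 0.0667] rot [0.0, 0.0, 0.0] deg0
```

Call:
{"name": "send_rows", "arguments": {"offset": [[0.004, 0.015, 0.2], [0.004, 0.015, 0.4], [0.004, 0.015, 0.55], [0.004, 0.015, 0.66], [0.004, 0.015, 0.7], [0.004, 0.015, 0.7]], "delta_rot": [[-0.0006, 0, 0.003], [-0.0006, 0, 0.003], [-0.0006, 0, 0.003], [-0.0006, 0, 0.003], [-0.0006, 0, 0.003], [-0.0006, 0, 0.003]]}}

```text
time: 64.32
tool_pos: [413.9, -343.4, 105.9]
tcp_rot: [3.14, -0.001, -0.313]
contact_force: [0.8, -0.1, -1.2]
grip_width: 29.9
finger_force: 30.0
```

Call:
{"name": "send_rows", "arguments": {"offset": [[0, 0, 0.03], [0, 0, 0.06], [0, 0, 0.06]], "delta_rot": [[0, 0, 0], [0, 0, 0], [0, 0, 0]]}}

```text
time: 64.7
tool_pos: [413.6, -343.5, 98.1]
tcp_rot: [3.141, 0.0, -0.313]
contact_force: [-1.0, -0.4, -2.2]
grip_width: 30.0
finger_force: 30.0
```

Call:
{"name": "send_rows", "arguments": {"offset": [[0, 0, 0.012], [0, 0, 0.017], [0, 0, 0.017]], "delta_rot": [[0, 0, 0], [0, 0, 0], [0, 0, 0]]}}

```text
time: 65.08
tool_pos: [413.7, -343.6, 96.3]
tcp_rot: [3.14, -0.0, -0.313]
contact_force: [1.0, -0.4, -1.1]
grip_width: 30.0
finger_force: 30.0
```

Call:
{"name": "send_rows", "arguments": {"offset": [[0, -0.01, 0.006], [0, -0.01, 0.012], [0, -0.01, 0.012]], "delta_rot": [[0, 0, 0], [0, 0, 0], [0, 0, 0]]}}

```text
time: 65.45
tool_pos: [414.2, -342.3, 95.1]
tcp_rot: [3.14, -0.0, -0.313]
contact_force: [-1.1, 1.8, 1.7]
grip_width: 29.7
finger_force: 30.0
```

Touching down; release and rise.

Call:
{"name": "send_rows", "arguments": {"offset": [[0, 0, 0.003], [0, 0, 0.003], [0, 0, 0.003], [0, 0, 0.003], [0, 0, 0.003], [0, 0, 0.003], [0, 0, 0.003], [0, 0, 0.003]], "delta_rot": [[0, 0, 0], [0, 0, 0], [0, 0, 0], [0, 0, 0], [0, 0, 0], [0, 0, 0], [0, 0, 0], [0, 0, 0]], "grip": 1}}

```text
time: 66.45
tool_pos: [414.1, -342.5, 94.5]
tcp_rot: [3.14, -0.0, -0.313]
contact_force: [0.3, 0.5, 0.1]
grip_width: 91.5
finger_force: 0.0
```

Call:
{"name": "send_rows", "arguments": {"offset": [[0, 0, -0.2], [0, 0, -0.6], [0, 0, -1], [0, 0, -1], [0, 0, -1]], "delta_rot": [[0, 0, 0], [0, 0, 0], [0, 0, 0], [0, 0, 0], [0, 0, 0]]}}

```text
time: 67.08
tool_pos: [413.8, -342.0, 213.9]
tcp_rot: [3.141, 0.001, -0.313]
contact_force: [-0.8, 0.3, -0.5]
grip_width: 91.8
finger_force: 0.0
```

Call:
{"name": "send_rows", "arguments": {"offset": [[-0.25, 0, -0.4], [-0.25, 0, -0.6], [-0.25, 0, -0.6], [-0.25, 0, -0.6]], "delta_rot": [[0, 0, 0], [0, 0, 0], [0, 0, 0], [0, 0, 0]]}}

```text
time: 67.58
tool_pos: [385.1, -332.4, 284.3]
tcp_rot: [-3.141, 0.003, -0.313]
contact_force: [-0.1, 0.6, -0.0]
grip_width: 91.7
finger_force: 0.0
```

```bash
python3 - <<'E'
from h import *
o=get_obs();print(o["time"],o["tool_pos"])
w=optics.capture("wrist");t=optics.capture("top");s=optics.capture("scene")
for n in("scanner","dock"): print(n,[(np.round(d["uv"]),d["confidence"],onz("wrist",d["uv"],8).round(1)) for d in finder.pinpoint(n,"wrist")])
a=cv2.resize(s[120:420,110:510],(400,300));b=cv2.resize(w[30:280,150:483],(400,300));c=cv2.resize(t[130:310,150:480],(800,290)) if 0 else cv2.resize(t[140:310,130:480],(600,291))
m=np.zeros((591,800,3),np.uint8);m[:300,:400]=a;m[:300,400:]=b;m[300:,:600]=c
cv2.imwrite("pics/end.png",m[:,:,::-1])
E
```

```text
67.575 [ 385.1330436  -332.4477859   284.31523107]
scanner [(array([313., 168.]), 0.91, array([ 412.8, -337.8,    8. ]))]
dock []
```

View pics/end.png

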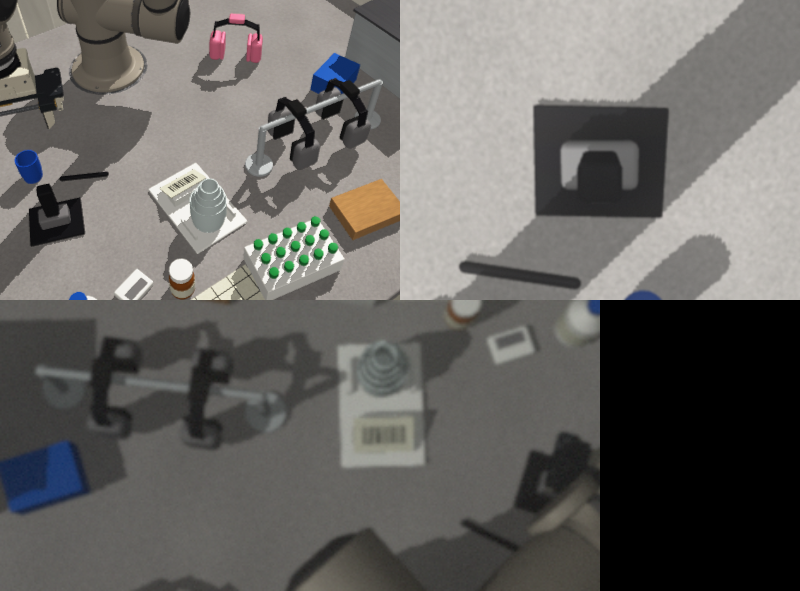

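The final picture shows both black muffs hanging on the rail, the nest complete on the carrier, the scanner upright in the middle of the dock, and the bystanders where they were.

```bash
python3 -c "
from plant import ticket
print(ticket.close_job())"
```

```text
the job is handed in; nothing more can be done
None
```

I handed the job in at about 68 s; the hand-in gave no verdict, but the last pictures show beakers 1–3 nested in beaker0 (beaker4 was absent), both black ear defenders hanging on the rail, and the scanner, after a two-second hold about 7 cm over the label, upright mid-dock.

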